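# Clamp the trellis post with the click-handle wrench

### The arm

A 6-joint arm with a two-finger parallel gripper is mounted at the origin on the work surface. World frame = base frame: x ahead of the robot, y to its left, z up, the work surface at z = 0. Lengths are in m, angles in rad, forces in N, time in s.
With the tool pointing down it reaches from about 0.35 to 1 m from the base axis. Payload 7.1 kg.
Tool frame: the origin (TCP) lies midway between the tips of the shut fingers; the grasp point (between the pads) lies 19 mm behind it; z points along the fingers, x is the direction in which the jaws open and shut, and the axes are right-handed (so a half turn about z gives the same grasp; the last joint's range is limited). The gripper opens to 85 mm and grips with 20 to 120 N. Pads are 22 mm wide; open, the fingers measure 114 mm over their backs; the gripper's body (76 mm by 85 mm) begins 54 mm behind the grasp point. The pads swing forward as they close: fully open they stand 13 mm farther back than shut.
Start: joints at [-1.353, 0.423, 1.63, -0, 1.089, -0.019], TCP at [0.147, -0.608, 0.231] pointing down, gripper open.
Joint ranges: [-3, 3], [-0.9, 2.11], [0.09, 2.58], [-1.31, 4.45], [0.11, 2.69], [-2.54, 2.54]. Speed limits (rad/s): [2.39, 2.39, 3.01, 3.14, 3.14, 3.14].

### API

Orientations are given as a rotation vector (axis times angle).
In Python, from cell import * gives the robot as it stands.
- The arm moves only by the tool apply_moves, never from a script. Its argument "steps" is one flat list of numbers, 5 for each row, row after row: the opening, from 0 (shut) to 1 (fully open), then the shift along the tool's x, y, z each as a share of 2 cm, from -1 to 1, then the turn about the tool's z as a share of pi/2 rad, from -1 to 1. In form: [hand, x, y, z, turn, hand, x, y, z, turn, ...]. A call has 1 to 10 rows; each row shifts and turns the commanded pose from where the row before left it, along the tool's axes as they then stand; what a row does not reach is not made up. A row lasts 1/10 s, in which the tool goes at most 50 mm and 8.59 degrees, less where a joint would pass 70% of its speed; a pose out of reach is approached as far as the arm can. A call with a number of a shift or a turn outside -1 to 1 is refused whole. A call with a gripper value outside its range is refused whole. The fingers move at their own pace and stop on an object; "newtons" is the grip in N (left out, the last holds). Time passes only in rows, so rows that do not move let the fingers close. It gives the time, the measured TCP pose, the force and the opening at its end, in the units of the state.
- get_obs(): the state, without advancing time (a new reading comes with each control period).
- read_camera(name): name is "scene" or "top"; returns a dict with "color" (420x560x3 uint8, blue, green, red), "vertical_fov" (degrees; the focal length in pixels is half the picture's height over the tangent of half this angle, whatever the lens; pixels are square), "cx", "cy" (the principal point, pixels), "extrinsics" (4x4, takes a point from camera to world coordinates). Camera axes: x right, y up, looking along -z (the intrinsics and any distortion apply to the point x, -y, -z); pixel columns grow to the right and rows downward; lengths in m; the calibration is good to about 2 mm. A picture is of the moment at which its call begins. There is no depth.
- job_done(): hands the job in, once; it reports no verdict.
The state is a dict: "time": time; "joint_positions": joint angles; "joint_vel": joint speeds; "joint_efforts": joint torques, N m; "tcp_pos": TCP position; "tool_rot": TCP orientation; "ft_force": force on the tool from outside, world axes, zero at the start; "moment": the same for the moment, N m; "gripper_width": opening from 0.0 (shut) to 1.0 (fully open).
Only numpy, scipy, OpenCV 4.12 (cv2) and the standard library are available. Lean on these libraries where they do the work, as an engineer would, in place of code of your own. Each camera call takes 0.05 s, during which the arm holds its last target.

### The job

Take the green trellis post out of its leaning rest, stand it upright on the yellow pad between the open jaws of the blue post clamp and let go for a moment, to see that it stands there by itself without wobbling. Then swing the orange click-handle wrench on the clamp's bolt clockwise (seen from above) until its handle trips, stop at that click without forcing the handle on to its fold stop, and let the handle come back straight, leaving the post upright, square and firmly gripped by the jaws. Leave the other things on the table where they are.

Things in the scene. Friction and masses are not known exactly. Their poses are not given: they have to be found in the camera images.
- post: Green square trellis post, 30 x 30 mm, straight to 170 mm from its foot, with a brass ball (31 mm across) on top reaching to 199.5 mm; about 0.2 kg. Origin at the centre of its flat foot, z along the post to the ball, x and y normal to its sides. At the start it leans in the rest, 35 degrees from vertical, its top towards the robot; the rest encloses its lower 110 mm, the part above (110 to 170 mm) is free to grasp across its y sides by fingers pointing along the post.
- rest: Fixed wooden leaning rest: sloping back board, foot ledge and two 70 mm long cheeks. Origin on the table under the post's foot, which starts 30 mm above it; x points horizontally away from the side to which the post leans.
- clamp: Fixed blue and steel post clamp. Origin on the table under the middle of the pad, z up, y is the closing direction. Base plate 90 mm (x) by 235 mm (y, from -180 to +56), 12 mm thick. Fixed jaw 60 mm wide, inner face at y = +25 mm, its top 82 mm above the table. Round cam housing (60 mm across, 78 mm tall) under the wrench.
- jaw: Moving aluminium jaw, 60 mm wide, its top 82 mm above the table, its axes parallel to the clamp's. With the wrench joint at 0 its inner face lies at y = -25 mm of the clamp (gap 50 mm); it advances 16 mm per radian of the wrench joint and pushes the post along the pad against the fixed jaw. It sits on a stiff rubber block (15 N/mm): once the post touches both jaws the push on the wrench rises over about 0.2 rad more before the handle trips.
- pad (a point): Centre of the top of the yellow-marked pad, midway between the open jaws, 12 mm above the table; axes parallel to the clamp's. The foot of the post belongs here.
- bolt (a point): On the vertical axis of the clamp's bolt at the mid height of the wrench, 90 mm above the table, 125 mm from the pad on the clamp's -y side.
- wrench (a joint): Angle of bolt and wrench head, rad, growing clockwise from above as the jaws close. At 0 the wrench points 35 degrees clockwise from the clamp's +x axis. It starts between 0 and 0.25; its own end is 1.75. Friction of 0.4 N m (about 2.7 N at the mark) holds it wherever it is left, the clamped state too.
- handle (a joint): Breakaway joint of the wrench handle, rad: 0 straight, growing as the handle folds clockwise against the head about a vertical pin 47 mm from the bolt axis. A spring holds it straight until the push at the black mark reaches about 8 N; then it trips: it folds on while the push no longer rises but falls slowly, by roughly 7 percent per 0.1 rad. More than 0.12 is a click; the fold stop is at 0.5 and the handle must be stopped before 0.45. Eased off, it springs back to 0.
- handle_mark (a point): Black ring on the orange handle, on its centre line, 150 mm from the bolt axis when straight and 90 mm above the table. The orange handle is a horizontal round bar 24 mm thick, from 97 to 197 mm from the bolt axis, free underneath; x points outwards along the handle.
- pot: Terracotta pot, 116 mm across, 100 mm tall, a bystander; origin under its centre.
- sprayer: Grey plastic bottle with a red cap, 72 mm across, 170 mm tall, a bystander; origin under its centre.
- scoop: Blue plastic scoop, 220 mm long, lying flat, a bystander; origin at the root of its blade, x towards the blade's lip.
- rake: Stainless hand rake with a wooden handle, 250 mm long, lying flat, a bystander; origin near the front of its handle, x towards the tines.
- saucer: Terracotta saucer, 120 mm across, 22 mm tall, a bystander; origin under its centre.
Mind the look-alikes: they are no part of the job. Of the things that look like the post, the largest one is meant.

How it is judged:
On the way, in this order (a step that is already met when the one before it is completed fails the run):
1. the post stands upright on the pad between the open jaws, let go and still (x of post in the frame of pad between -0.012 and 0.012 m and y of post in the frame of pad between -0.013 and 0.013 m and z of post in the frame of pad between -0.004 and 0.004 m and angle between post's own z axis and vertical below 0.06 rad and linear speed of post below 0.01 m/s and angular speed of post below 0.1 rad/s and contact force between the fingers and post below 0.05 N and value of joint handle below 0.06 rad and contact force between jaw and post below 5 N), for 0.5 s.
2. the wrench handle trips while the jaw presses the upright post (value of joint handle above 0.12 rad and contact force between jaw and post above 10 N and angle between post's own z axis and vertical below 0.06 rad), for 0.02 s.
At the end, for the whole second after the job is handed in: The post stands flat on the pad (foot within 12 mm of its centre across the jaws, 13 mm along), upright within 0.06 rad, square to the jaws within 0.12 rad, still, gripped by the moving jaw with over 5 N; the handle is straight again (below 0.06 rad), the wrench at rest (x of post in the frame of pad between -0.012 and 0.012 m and y of post in the frame of pad between -0.013 and 0.013 m and z of post in the frame of pad between -0.004 and 0.004 m and angle between post's own z axis and vertical below 0.06 rad and linear speed of post below 0.01 m/s and angular speed of post below 0.1 rad/s and value of joint handle below 0.06 rad and contact force between jaw and post above 5 N and angle between the z axis of post and the z axis of clamp, either way round below 0.06 rad and (angle between the x axis of post and the x axis of clamp, either way round below 0.12 rad or angle between the x axis of post and the y axis of clamp, either way round below 0.12 rad) and velocity of joint wrench below 0.05 rad/s); the robot touches nothing.
It fails at once if the handle is forced on past the click towards its fold stop (beyond 0.45 rad) (value of joint handle above 0.45 rad).
It fails at once if the post falls over (angle between post's own z axis and vertical above 1.2 rad).
It fails at once if a bystander is pushed more than 30 mm from its place (distance of any of pot, sprayer, scoop, rake, saucer from where it was at the start of the episode above 0.03 m).
It also fails if it takes over 72 s, if anything falls off the work surface, if the arm or the gripper's body presses on something with over 40 N, if the wrist force passes 120 N, or if a joint passes its speed limit or range.

## Working session

There is one attempt and no reset: what is moved stays moved. The work goes in short steps, Python scripts to look and compute and a tool call to move; the robot and the scene stay as the last step left them, time stands still between calls to the robot, and variables do not carry over. Pictures are saved under pics/ and viewed, and the job is handed in when it is done.

Besides the shell and the picture viewer there is one more tool, called after "Call:" as a command line: name --argument value ..., lists and objects as JSON in quotes. apply_moves: Moves the arm, as the interface text tells. Its arguments: {"type":"object","properties":{"steps":{"type":"array","items":{"type":"number"}},"newtons":{"type":"number"}},"required":["steps"]}

```bash
mkdir -p pics; ls; python3 - <<'E'
from cell import *
import cv2
print(get_obs())
for n in ("scene","top"):
    r=read_camera(n); cv2.imwrite(f"pics/{n}0.png",r["color"]); print(n,r["vertical_fov"],r["cx"],r["cy"],r["extrinsics"],[k for k in r])
E
```

```text
pics
{'time': 0.0, 'joint_positions': array([-1.35298123e+00,  4.23861026e-01,  1.63073017e+00,  1.71518030e-05,
        1.08861886e+00, -1.89933521e-02]), 'joint_vel': array([ 2.45693560e-04, -3.23944389e-04, -1.25203011e-04,  8.93721766e-05,
       -1.66488191e-03,  4.14876729e-05]), 'joint_efforts': array([-1.92528758e-03, -5.57383525e+01, -2.81744152e+01, -2.18200366e-04,
        7.27065097e-03,  1.91370486e-05]), 'tcp_pos': array([ 0.14653452, -0.6069853 ,  0.23051732]), 'tool_rot': array([-2.46747933e+00,  1.94284233e+00,  1.95015167e-03]), 'ft_force': array([-0.39180224, -0.42633335, -0.54172569]), 'moment': array([ 0.01357686,  0.033853  , -0.08160652]), 'gripper_width': 1.0020833831323968}
scene 46.16499953465819 285.5438346696678 205.85803689730403 [[-0.13275671 -0.85928698  0.49396512  1.22512738]
 [ 0.9911383  -0.11737181  0.06219911  0.07174345]
 [ 0.0045307   0.4978451   0.86725413  1.40744329]
 [ 0.          0.          0.          1.        ]] ['color', 'vertical_fov', 'cx', 'cy', 'extrinsics']
top 47.83081665835296 280.45449534783796 212.85982903320792 [[-4.91775699e-02  9.78931097e-01 -1.98180409e-01  1.39218323e-01]
 [-9.98790015e-01 -4.82533498e-02  9.49317431e-03 -3.39287479e-02]
 [-2.69705040e-04  1.98407464e-01  9.80119587e-01  1.71735361e+00]
 [ 0.00000000e+00  0.00000000e+00  0.00000000e+00  1.00000000e+00]] ['color', 'vertical_fov', 'cx', 'cy', 'extrinsics']
```

View pics/scene0.png

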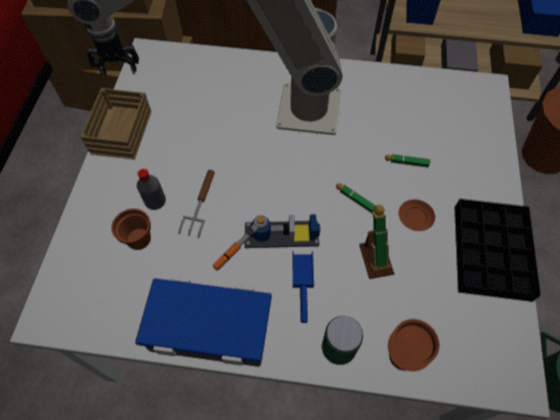

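View pics/top0.png

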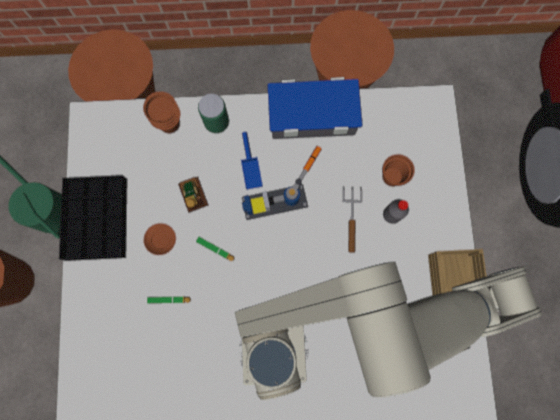

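```bash
cat > h.py <<'E'
import numpy as np, cv2
from scipy.spatial.transform import Rotation as R
def K(r):
    f=r["color"].shape[0]/2/np.tan(np.radians(r["vertical_fov"])/2); return f,r["cx"],r["cy"]
def ray(r,uv):
    f,cx,cy=K(r); E=r["extrinsics"]; d=E[:3,:3]@np.array([(uv[0]-cx)/f,-(uv[1]-cy)/f,-1.]); return E[:3,3],d/np.linalg.norm(d)
def onz(r,uv,z):
    o,d=ray(r,uv); return o+d*(z-o[2])/d[2]
def proj(r,p):
    f,cx,cy=K(r); E=r["extrinsics"]; c=E[:3,:3].T@(np.array(p)-E[:3,3]); return np.array([cx+f*c[0]/-c[2], cy-f*c[1]/-c[2]])
def tri(r1,u1,r2,u2):
    A=[];b=[]
    M=np.zeros((3,3));v=np.zeros(3)
    L=[ray(r1,u1),ray(r2,u2)]
    for o,d in L:
        P=np.eye(3)-np.outer(d,d); M+=P; v+=P@o
    p=np.linalg.solve(M,v); return p,[np.linalg.norm((np.eye(3)-np.outer(d,d))@(p-o)) for o,d in L]
def crop(r,x0,y0,x1,y1,s,name):
    c=cv2.resize(r["color"][y0:y1,x0:x1],None,fx=s,fy=s,interpolation=cv2.INTER_CUBIC)
    for k in range((x0+9)//10*10,x1,10): cv2.putText(c,str(k),(int((k-x0)*s),8),0,.3,(0,0,255)); cv2.line(c,(int((k-x0)*s),10),(int((k-x0)*s),16),(0,0,255))
    for k in range((y0+9)//10*10,y1,10): cv2.putText(c,str(k),(0,int((k-y0)*s)),0,.3,(0,0,255)); cv2.line(c,(20,int((k-y0)*s)),(26,int((k-y0)*s)),(0,0,255))
    cv2.imwrite(f"pics/{name}.png",c)
E
python3 - <<'E'
from cell import *
from h import *
import pickle
S=read_camera("scene");T=read_camera("top"); pickle.dump((S,T),open("st0.pkl","wb"))
crop(S,205,175,425,325,3.6,"sc1"); crop(T,170,125,350,270,4,"tc1")
print(proj(S,get_obs()["tcp_pos"]))
E
```

```text
[120.28603665  75.91772751]
```

View pics/sc1.png

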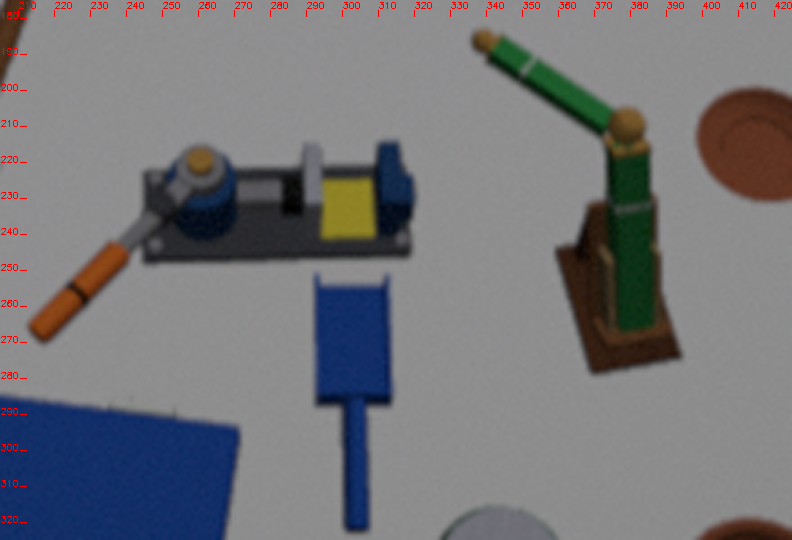

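View pics/tc1.png

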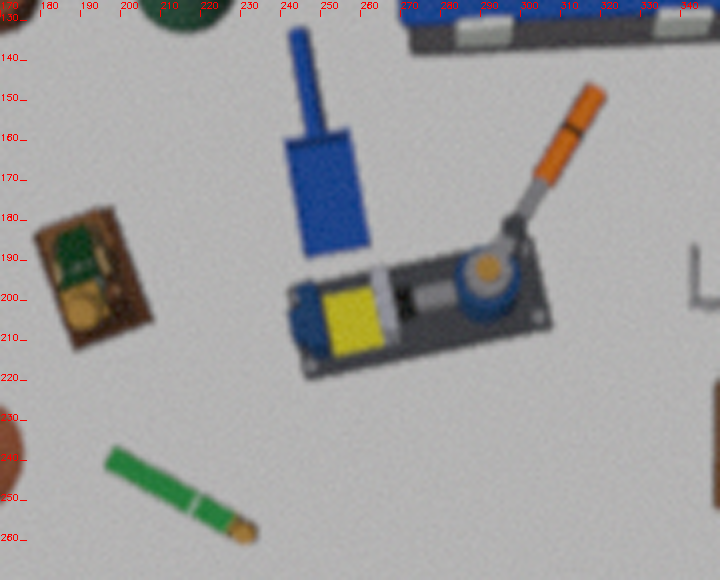

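```bash
cat > m.py <<'E'
from h import *
def mask(r,lo,hi,box):
    h=cv2.cvtColor(r["color"],cv2.COLOR_BGR2HSV); m=cv2.inRange(h,np.array(lo),np.array(hi)); z=np.zeros_like(m); x0,y0,x1,y1=box; z[y0:y1,x0:x1]=m[y0:y1,x0:x1]
    n,l,s,c=cv2.connectedComponentsWithStats(z)
    if n<2: return None
    k=1+np.argmax(s[1:,4]); return c[k],s[k],(l==k).astype(np.uint8)
E
python3 - <<'E'
from m import *
import pickle
S,T=pickle.load(open("st0.pkl","rb"))
def P(n,lo,hi,bs,bt,z=None):
    a=mask(S,lo,hi,bs);b=mask(T,lo,hi,bt)
    print(n,a[0].round(1),a[1],b[0].round(1),b[1])
    t=tri(S,a[0],T,b[0]);print("  tri",t[0].round(4),t[1][0].round(4))
    if z is not None: print("  onz",onz(S,a[0],z).round(4),onz(T,b[0],z).round(4))
    return a,b
a,b=P("pad",(22,120,80),(35,255,255),(285,215,325,250),(245,190,275,220),.012)
for r,m in((S,a),(T,b)):
    c,_=cv2.findContours(m[2],0,2);rc=cv2.minAreaRect(c[0]);print(rc);print([onz(r,p,.012)[:2].round(4) for p in cv2.boxPoints(rc)])
P("orange",(5,150,100),(14,255,255),(205,230,250,275),(295,140,330,180),.09)
P("ball",(12,80,60),(22,255,255),(368,200,390,216),(180,195,200,212),.181)
P("bolt",(12,80,60),(25,255,255),(250,210,270,225),(280,185,300,200))
for n,r,(u,v) in (("S",S,(379,210)),("T",T,(190,202))): print(n,cv2.cvtColor(r["color"],cv2.COLOR_BGR2HSV)[v-3:v+4,u-3:u+4].reshape(-1,3).mean(0))
crop(S,350,190,400,285,8,"sc2");crop(T,165,170,215,220,12,"tc2");crop(S,205,205,285,275,10,"sc3")
E
```

```text
pad [301.2 232.7] [294 224  15  18 238] [257.7 204.9] [251 197  15  17 195]
  tri [0.519  0.0329 0.0083] 0.0008
  onz [0.5208 0.0338 0.012 ] [0.5182 0.0319 0.012 ]
((301.0, 232.5), (17.0, 14.0), 90.0)
[array([0.493 , 0.0073]), array([0.4869, 0.0517]), array([0.5468, 0.0584]), array([0.5527, 0.0148])]
((257.75, 204.74998474121094), (15.49317455291748, 12.551432609558105), 78.69007110595703)
[array([0.5441, 0.059 ]), array([0.5512, 0.0132]), array([0.4933, 0.0044]), array([0.4863, 0.05  ])]
orange [232.7 249. ] [226 243  14  14  90] [312.  158.2] [304 147  17  24 119]
  tri [ 0.6527 -0.1615  0.1166] 0.0089
  onz [ 0.6404 -0.1571  0.09  ] [ 0.6626 -0.1726  0.09  ]
ball [378.7 210.2] [373 205  12  11  88] [191.  200.9] [183 195  17  13 135]
  tri [0.5049 0.248  0.181 ] 0.0015
  onz [0.5047 0.2496 0.181 ] [0.5049 0.2465 0.181 ]
bolt [260.1 219.2] [257 216   7   8  42] [291.5 191.5] [289 189   6   6  32]
  tri [ 0.5396 -0.0915  0.1051] 0.0005
S [ 17.91836735 164.3877551   89.63265306]
T [ 18.51020408 159.34693878 140.79591837]
```

View pics/sc2.png

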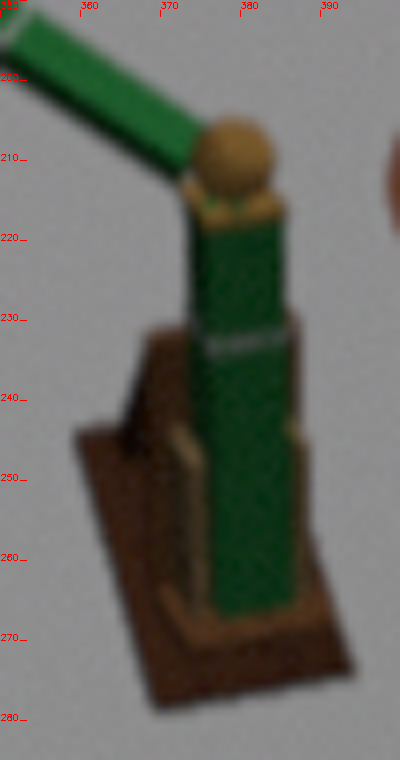

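View pics/tc2.png

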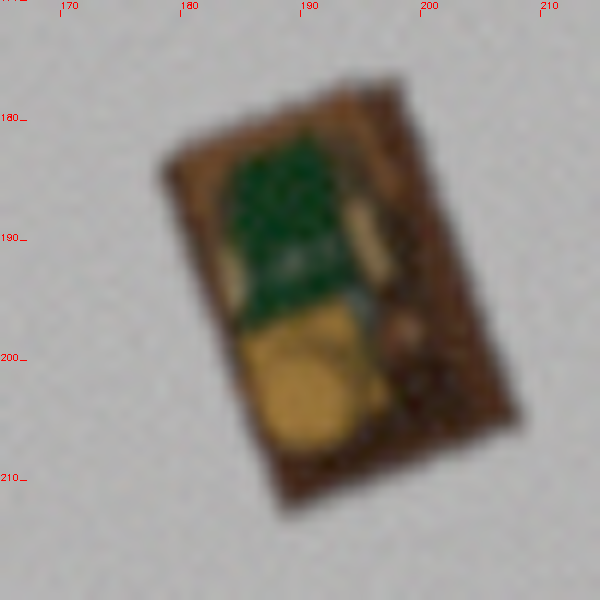

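```bash
python3 - <<'E'
from m import *
import pickle
S,T=pickle.load(open("st0.pkl","rb"))
q=np.array([(178.3,183.7),(198.3,176.8),(208.3,205.2),(189,212.8)])-0.5*0
P=np.array([onz(T,p,.008)[:2] for p in q]);print(P.round(4))
for i,j in((0,3),(1,2)): d=P[i]-P[j];print("x dir",np.degrees(np.arctan2(d[1],d[0])),np.linalg.norm(d))
for i,j in((0,1),(3,2)): d=P[i]-P[j];print("y dir",np.degrees(np.arctan2(d[1],d[0]))-90,np.linalg.norm(d))
# scene corners bottom: (369,279),(394,274),(360,244.5)
Q=np.array([onz(S,p,.008)[:2] for p in [(369,279),(394,274),(359.8,244.5)]]);print(Q.round(4))
d=Q[0]-Q[2];print(np.degrees(np.arctan2(d[1],d[0])),np.linalg.norm(d));d=Q[1]-Q[0];print(np.degrees(np.arctan2(d[1],d[0]))-90)
for s in ((379.2,209.8),):
  for t in ((190.3,202.9),): print(tri(S,s,T,t))
# green front face edges near foot in scene
print(onz(S,(372+4.5,267),.03),onz(S,(387,266),.03))
E
```

```text
[[0.6144 0.3246]
 [0.6374 0.2497]
 [0.5268 0.2144]
 [0.5017 0.2859]]
x dir 18.918790404267963 0.1192155114403105
x dir 17.698115784125303 0.11611548509244526
y dir 17.074824288327704 0.07835335275807123
y dir 19.375962039576052 0.07584156374250264
[[0.6464 0.2549]
 [0.62   0.3294]
 [0.535  0.2207]]
17.10122968043466 0.11651187824617963
19.508936864376636
(array([0.49977735, 0.25087865, 0.17494626]), [np.float64(0.0008679797312616228), np.float64(0.0008679797312616987)])
[0.61394116 0.27255317 0.03      ] [0.60641739 0.30381857 0.03      ]
```

View pics/sc3.png

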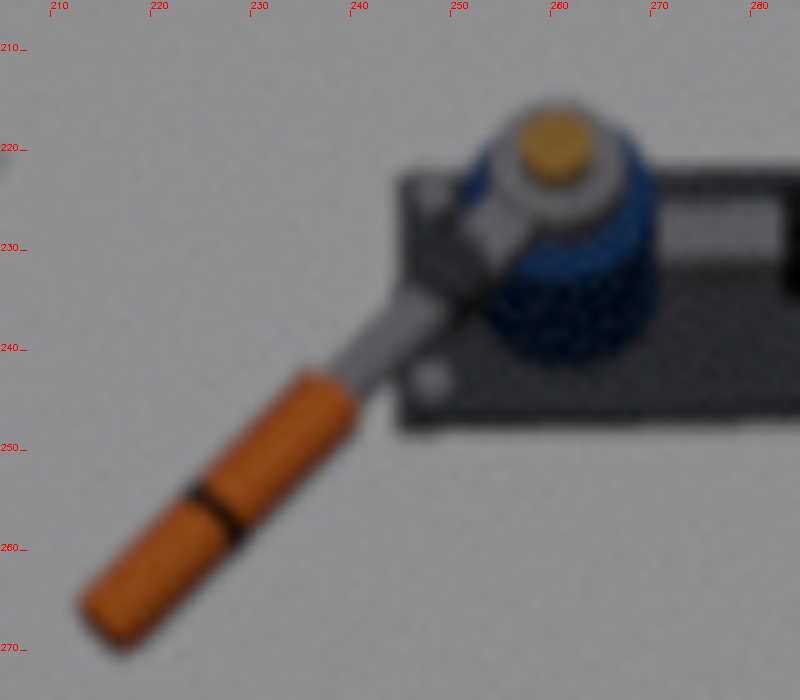

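```bash
cat > g.py <<'E'
import sys
from cell import *
from h import *
def go(t,yaw=None):
    o=get_obs(); M=R.from_rotvec(o["tool_rot"]).as_matrix(); p=np.array(o["tcp_pos"])
    d=M.T@(np.array(t)-p); y=np.degrees(np.arctan2(M[1,0],M[0,0]))
    print("t",o["time"],"p",p.round(4),"yaw",y.round(2),"zdir",M[:,2].round(4),"F",np.round(o["ft_force"],1),"w",round(o["gripper_width"],3))
    print("d(mm)",(d*1000).round(1),"units",(d/.02).round(2),"turn units" , None if yaw is None else round(-(((yaw-y+180)%360)-180)/90,4))
if __name__=="__main__":
    a=[float(x) for x in sys.argv[1:]]; go(a[:3],a[3] if len(a)>3 else None)
E
python3 g.py .40 -.35 .33 -71.7; python3 - <<'E'
from m import *
import pickle
S,T=pickle.load(open("st0.pkl","rb"))
print(onz(S,(379.2,209.8),.181),onz(T,(190.3,202.9),.181))
print("mark",tri(S,(226.5,256.3),T,(313,157.5)),onz(S,(226.5,256.3),.1),onz(T,(313,157.5),.1))
print("end",onz(S,(216.5,267),.09),onz(T,(318,147.5),.09))
for n,s,t,z in(("spr",(143.5,175),(402.5,206),.17),("pot",(132,226),(397,170),.1),("rake",(197,215),(352,205),.01)):print(n,onz(S,s,z),onz(T,t,z))
E
```

```text
t 0.2 p [ 0.1466 -0.6072  0.2308] yaw -76.43 zdir [-2.e-04  1.e-03 -1.e+00] F [ 0.3 -0.2 -0.1] w 0.997
d(mm) [-190.7 -306.7  -99. ] units [ -9.53 -15.34  -4.95] turn units -0.0526
[0.50321408 0.25087045 0.181     ] [0.49836708 0.24888268 0.181     ]
mark (array([ 0.66520552, -0.17371685,  0.08821389]), [np.float64(0.0028535376459678475), np.float64(0.002853537645967816)]) [ 0.67000207 -0.16867568  0.1       ] [ 0.66187564 -0.17552395  0.1       ]
end [ 0.70257628 -0.19256595  0.09      ] [ 0.70184057 -0.19677874  0.09      ]
spr [ 0.47220252 -0.45324111  0.17      ] [ 0.45537664 -0.45762137  0.17      ]
pot [ 0.61116453 -0.46687646  0.1       ] [ 0.60090888 -0.47039946  0.1       ]
rake [ 0.50169149 -0.30755459  0.01      ] [ 0.50100717 -0.31566324  0.01      ]
```

Call:
apply_moves --steps '[1,-0.3,-0.8,-1,0,1,-0.6,-1,-1,-0.0526,1,-0.6,-1,-1,0,1,-0.6,-1,-1,0,1,-0.6,-1,-0.9,0,1,-0.6,-1,0,0,1,-0.6,-1,0,0,1,-0.6,-1,0,0,1,-0.6,-1,0,0,1,-0.6,-1,0,0]'

```text
time: 1.2
tcp_pos: [0.2996, -0.4393, 0.3292]
tool_rot: [-2.546, 1.84, 0.0]
ft_force: [-0.1, -0.3, -0.1]
gripper_width: 1.004
```

```bash
python3 g.py .501 .250 .24 -71.7
```

```text
t 1.2 p [ 0.2996 -0.4393  0.3292] yaw -71.7 zdir [-1.e-04  2.e-04 -1.e+00] F [-0.1 -0.3 -0.1] w 1.004
d(mm) [-591.2 -407.6   89.3] units [-29.56 -20.38   4.47] turn units -0.0
```

Call:
apply_moves --steps '[1,-1,-0.7,0,0,1,-1,-0.7,0,0,1,-1,-0.7,0,0,1,-1,-0.7,0,0,1,-1,-0.7,0,0,1,-1,-0.7,0,0,1,-1,-0.7,0,0,1,-1,-0.7,0,0,1,-1,-0.7,0,0,1,-1,-0.7,0,0]'

```text
time: 2.2
tcp_pos: [0.3693, -0.2053, 0.3293]
tool_rot: [-2.546, 1.84, 0.0]
ft_force: [0.4, -1.0, -0.0]
gripper_width: 0.997
```

Call:
apply_moves --steps '[1,-1,-0.7,0,0,1,-1,-0.7,0,0,1,-1,-0.7,0,0,1,-1,-0.7,0,0,1,-1,-0.7,0,0,1,-1,-0.7,0,0,1,-1,-0.7,0,0,1,-1,-0.7,0,0,1,-1,-0.7,0,0,1,-1,-0.7,0,0]'

```text
time: 3.2
tcp_pos: [0.4394, 0.0285, 0.3293]
tool_rot: [2.546, -1.84, -0.0]
ft_force: [0.2, 0.3, 0.3]
gripper_width: 0.998
```

```bash
python3 g.py .501 .250 .24 -71.7
```

```text
t 3.2 p [0.4394 0.0285 0.3293] yaw -71.69 zdir [-0. -0. -1.] F [0.2 0.3 0.3] w 0.998
d(mm) [-190.9 -128.    89.3] units [-9.55 -6.4   4.46] turn units 0.0001
```

Call:
apply_moves --steps '[1,-1,-0.7,0,0,1,-1,-0.7,0,0,1,-1,-0.7,0,0,1,-1,-0.7,0,0,1,-1,-0.7,0,0,1,-1,-0.7,0,0,1,-1,-0.7,0,0,1,-1,-0.7,0,0,1,-1,-0.6,0,0,1,-0.5,-0.2,0.5,0]'

```text
time: 4.2
tcp_pos: [0.5023, 0.2499, 0.32]
tool_rot: [-2.545, 1.837, -0.002]
ft_force: [0.1, 0.1, -0.5]
gripper_width: 1.0
```

Call:
apply_moves --steps '[1,0,0,1,0,1,0,0,1,0,1,0,0,0.5,0,1,0,0,0,0]'

```text
time: 4.6
tcp_pos: [0.5001, 0.2472, 0.2674]
tool_rot: [2.543, -1.838, -0.003]
ft_force: [-0.1, -0.1, 1.2]
gripper_width: 1.0
```

```bash
python3 g.py .501 .250 .169 -71.7; python3 - <<'E'
from cell import *
from h import *
S=read_camera("scene");T=read_camera("top")
crop(S,330,150,430,280,5,"sc4");crop(T,145,150,225,240,8,"tc4")
p=get_obs()["tcp_pos"];print(proj(S,p),proj(T,p))
E
```

```text
t 4.6 p [0.5001 0.2472 0.2674] yaw -71.71 zdir [-0.0034 -0.0017 -1.    ] F [-0.1 -0.1  1.2] w 1.0
d(mm) [-2.4 -2.1 98.4] units [-0.12 -0.11  4.92] turn units -0.0001
[383.66106454 193.02087087] [185.3414497  195.76822766]
```

View pics/sc4.png

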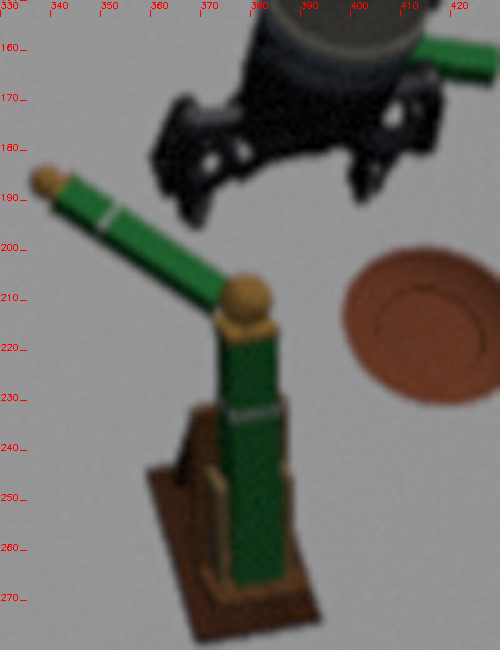

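View pics/tc4.png

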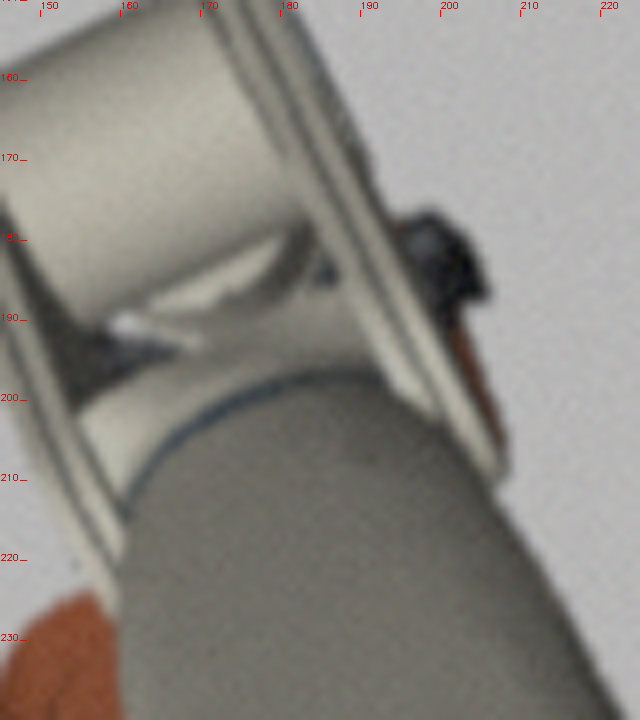

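Call:
apply_moves --steps '[1,-0.1,-0.1,1,0,1,0,0,1,0,1,0,0,1,0,1,0,0,1,0,1,0,0,1,0,1,0,0,0,0,1,0,0,0,0]'

```text
time: 5.4
tcp_pos: [0.5031, 0.2508, 0.1703]
tool_rot: [-2.546, 1.84, -0.001]
ft_force: [-0.0, 1.0, 0.3]
gripper_width: 1.001
```

```bash
python3 g.py .501 .250 .165 -71.7; python3 - <<'E'
from cell import *
from h import *
S=read_camera("scene")
crop(S,340,170,420,280,7,"sc5")
E
```

```text
t 5.4 p [0.5031 0.2508 0.1703] yaw -71.71 zdir [ 8.e-04  4.e-04 -1.e+00] F [-0.   1.   0.3] w 1.001
d(mm) [0.1 2.3 5.3] units [0.   0.11 0.26] turn units -0.0001
```

View pics/sc5.png

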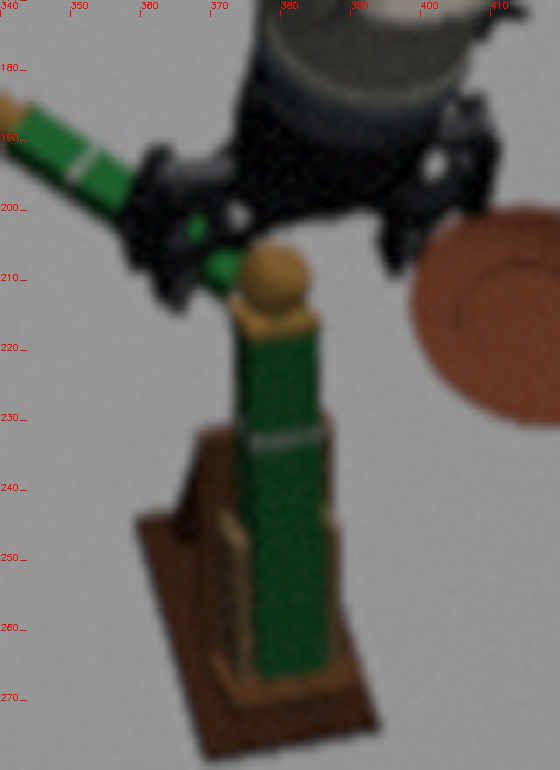

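Call:
apply_moves --steps '[1,0.1,0,0.2,0,1,0,0,0,0,0.5,0,0,0,0,0.3,0,0,0,0,0,0,0,0,0,0,0,0,0,0,0,0,0,0,0,0,0,0,0,0]' --newtons 25

```text
time: 6.25
tcp_pos: [0.5031, 0.2487, 0.1653]
tool_rot: [2.546, -1.84, -0.0]
ft_force: [-0.4, -0.2, 0.6]
gripper_width: 0.35
```

```bash
python3 g.py .501 .250 .165 -71.7; python3 - <<'E'
from cell import *
from h import *
S=read_camera("scene")
crop(S,340,170,420,280,7,"sc6")
E
```

```text
t 6.25 p [0.5031 0.2487 0.1653] yaw -71.69 zdir [-1.e-04  0.e+00 -1.e+00] F [-0.4 -0.2  0.6] w 0.35
d(mm) [-1.9  1.6  0.3] units [-0.09  0.08  0.02] turn units 0.0001
```

View pics/sc6.png

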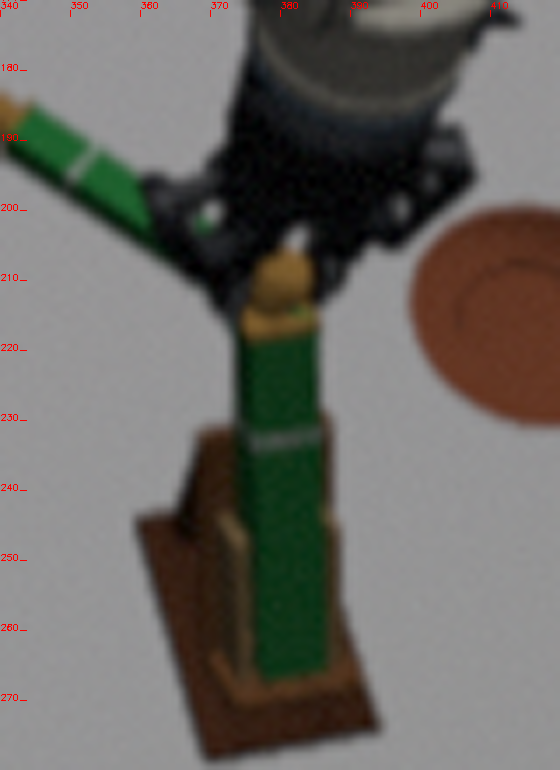

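Call:
apply_moves --steps '[0,0,0,-0.3,0,0,0,0,-0.4,0,0,0,0,-0.4,0,0,0,0,-0.4,0,0,0,0,-0.5,0,0,0,0,0,0]'

```text
time: 6.9
tcp_pos: [0.5041, 0.2492, 0.2072]
tool_rot: [-2.544, 1.838, -0.002]
ft_force: [0.9, 0.3, -2.9]
gripper_width: 0.341
```

```bash
python3 g.py .501 .250 .165 -71.7; python3 - <<'E'
from cell import *
from h import *
S=read_camera("scene")
crop(S,340,160,420,280,6,"sc7")
E
```

```text
t 6.9 p [0.5041 0.2492 0.2072] yaw -71.7 zdir [ 0.0029  0.0014 -1.    ] F [ 0.9  0.3 -2.9] w 0.341
d(mm) [-1.8  2.8 42.2] units [-0.09  0.14  2.11] turn units 0.0
```

View pics/sc7.png

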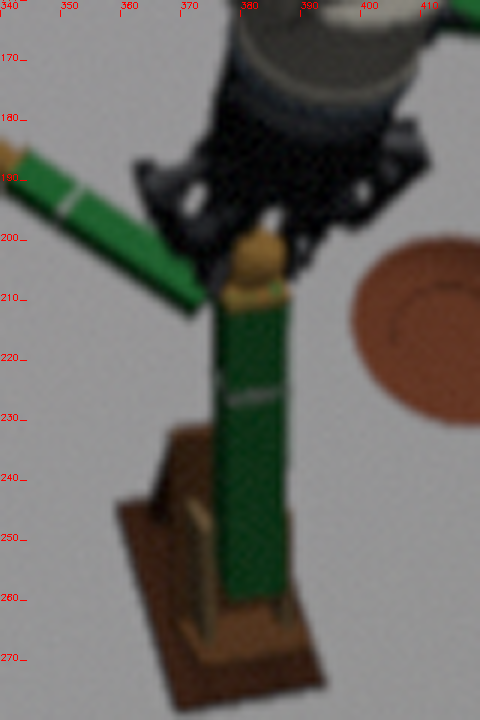

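Call:
apply_moves --steps '[0,0,0,-0.6,0,0,0,0,-0.6,0,0,0,0,-0.6,0,0,0,0,-0.6,0,0,0,0,-0.6,0,0,0,0,-0.6,0,0,0,0,-0.6,0,0,0,0,-0.6,0,0,0,0,-0.6,0,0,0,0,0,0]'

```text
time: 7.95
tcp_pos: [0.5041, 0.2492, 0.3155]
tool_rot: [-2.544, 1.838, -0.003]
ft_force: [-0.6, 0.4, -2.9]
gripper_width: 0.341
```

```bash
python3 g.py .501 .250 .165 -71.7; python3 - <<'E'
from cell import *
from h import *
S=read_camera("scene");T=read_camera("top")
crop(S,340,120,420,280,4.5,"sc8")
crop(T,130,130,250,250,6,"tc8")
E
```

```text
t 7.95 p [0.5041 0.2492 0.3155] yaw -71.7 zdir [ 0.0032  0.0015 -1.    ] F [-0.6  0.4 -2.9] w 0.341
d(mm) [ -1.7   3.2 150.5] units [-0.09  0.16  7.52] turn units 0.0
```

View pics/sc8.png

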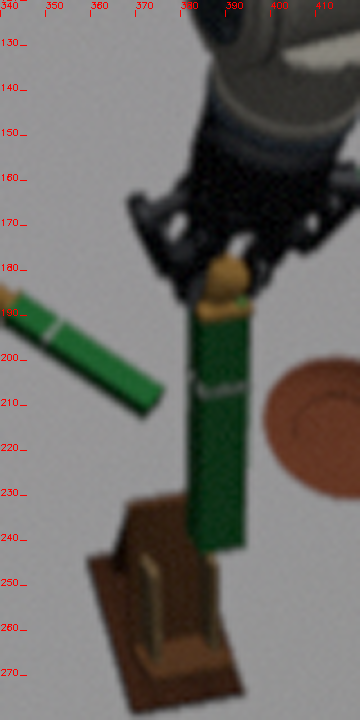

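View pics/tc8.png

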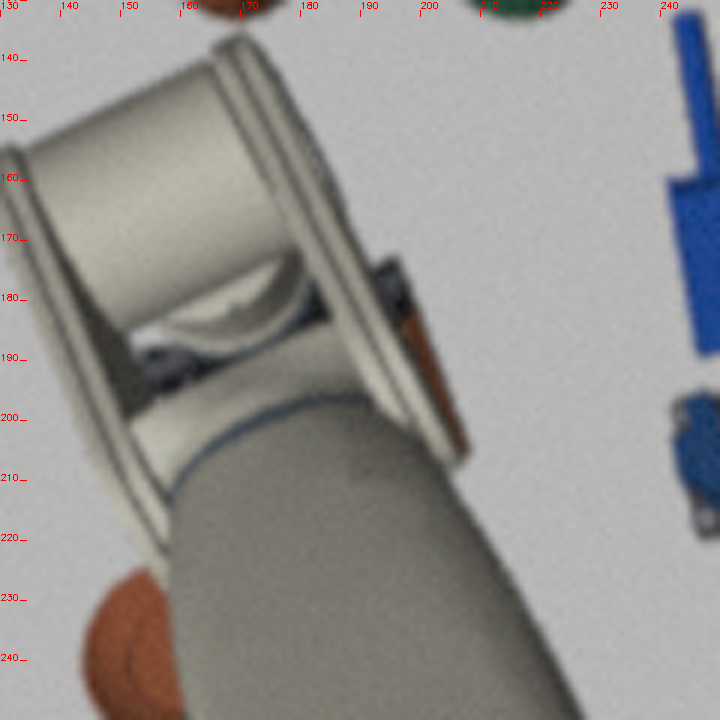

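```bash
cat > lean.py <<'E'
from cell import *
from h import *
import sys
# usage: foot front-edge bottom midpoint pixel
def lean(r,b,yaw):
    x=np.array([np.cos(np.radians(yaw)),np.sin(np.radians(yaw)),0])
    print("ball",proj(r,b).round(1))
    for t in range(-10,50,5):
        th=np.radians(t); z=np.array([0,0,1])*np.cos(th)-x*np.sin(th); xx=x*np.cos(th)+np.array([0,0,1])*np.sin(th)
        f=b-.184*z
        print(t,"foot front",proj(r,f+.015*xx).round(1),"cap front",proj(r,f+.015*xx+.163*z).round(1))
E
python3 - <<'E'
from lean import *
r=read_camera("scene"); p=get_obs()["tcp_pos"]
lean(r,np.array(p)+[0,0,.016],18.3)
E
```

```text
ball [387.9 181.7]
-10 foot front [374.7 210.6] cap front [387.5 189.9]
-5 foot front [376.2 215.4] cap front [387.8 190.4]
0 foot front [377.7 220.1] cap front [388.1 190.7]
5 foot front [379.4 224.6] cap front [388.4 191. ]
10 foot front [381.1 228.8] cap front [388.7 191.2]
15 foot front [382.9 232.8] cap front [389.  191.4]
20 foot front [384.8 236.5] cap front [389.3 191.5]
25 foot front [386.7 239.8] cap front [389.5 191.5]
30 foot front [388.7 242.8] cap front [389.8 191.4]
35 foot front [390.7 245.5] cap front [390.  191.2]
40 foot front [392.7 247.7] cap front [390.3 191. ]
45 foot front [394.8 249.5] cap front [390.5 190.7]
```

```bash
python3 -c "
from cell import *
print(get_obs()['joint_positions'].round(3))"; python3 g.py .5337 -.0558 .3155 9.1
```

```text
[0.438 0.243 1.692 0.    1.208 1.689]
t 8.1 p [0.5029 0.2486 0.3129] yaw -71.7 zdir [-8.e-04 -3.e-04 -1.e+00] F [-0.7 -0.1 -3.2] w 0.338
d(mm) [298.7  66.3  -2.6] units [14.93  3.31 -0.13] turn units -0.8978
```

Call:
apply_moves --steps '[0,0,0,0,-0.09,0,0,0,0,-0.09,0,0,0,0,-0.09,0,0,0,0,-0.09,0,0,0,0,-0.09,0,0,0,0,-0.09,0,0,0,0,-0.09,0,0,0,0,-0.09,0,0,0,0,-0.09,0,0,0,0,-0.088]'

```text
time: 9.1
tcp_pos: [0.5028, 0.2485, 0.3123]
tool_rot: [3.13, 0.259, -0.002]
ft_force: [-0.7, 0.7, -3.1]
gripper_width: 0.342
```

```bash
python3 g.py .5337 -.0558 .3155 9.1
```

```text
t 9.1 p [0.5028 0.2485 0.3123] yaw 9.46 zdir [-1.4e-03 -9.0e-04 -1.0e+00] F [-0.7  0.7 -3.1] w 0.342
d(mm) [-19.5 305.2  -2.9] units [-0.98 15.26 -0.15] turn units 0.004
```

Call:
apply_moves --steps '[0,-0.1,0.5,0,0,0,-0.1,1,0,0,0,-0.1,1,0,0,0,-0.1,1,0,0,0,-0.1,1,0,0,0,-0.1,1,0,0,0,-0.1,1,0,0,0,-0.1,1,0,0,0,-0.1,1,0,0,0,-0.1,1,0,0]'

```text
time: 10.1
tcp_pos: [0.513, 0.0564, 0.3129]
tool_rot: [3.132, 0.243, -0.001]
ft_force: [0.3, 0.2, -2.3]
gripper_width: 0.342
```

Call:
apply_moves --steps '[0,0,1,0,0,0,0,1,0,0,0,0,1,0,0,0,0,1,0,0,0,0,1,0,0,0,0,0.7,0,0,0,0,0,0,0]'

```text
time: 10.8
tcp_pos: [0.5315, -0.0564, 0.313]
tool_rot: [3.132, 0.243, -0.001]
ft_force: [-0.0, -0.1, -2.9]
gripper_width: 0.344
```

```bash
python3 g.py .5337 -.0558 .203 9.1; python3 - <<'E'
from lean import *
S=read_camera("scene");T=read_camera("top")
crop(S,220,140,340,270,5,"sc9")
crop(T,200,130,330,250,6,"tc9")
lean(S,np.array(get_obs()["tcp_pos"])+[0,0,.016],99.1)
E
```

```text
t 10.8 p [ 0.5315 -0.0564  0.313 ] yaw 8.88 zdir [-4.e-04 -5.e-04 -1.e+00] F [-0.  -0.1 -2.9] w 0.344
d(mm) [  2.3  -0.3 110. ] units [ 0.12 -0.01  5.5 ] turn units -0.0024
ball [270.9 177.4]
-10 foot front [266.4 211.9] cap front [275.3 182.2]
-5 foot front [271.9 211.9] cap front [276.1 181.9]
0 foot front [277.4 211.7] cap front [276.8 181.7]
5 foot front [282.8 211.3] cap front [277.4 181.4]
10 foot front [288.2 210.6] cap front [278.1 181. ]
15 foot front [293.5 209.7] cap front [278.6 180.7]
20 foot front [298.7 208.5] cap front [279.1 180.3]
25 foot front [303.7 207.2] cap front [279.6 179.9]
30 foot front [308.5 205.6] cap front [280.  179.5]
35 foot front [313.1 203.8] cap front [280.3 179. ]
40 foot front [317.5 201.9] cap front [280.5 178.6]
45 foot front [321.7 199.7] cap front [280.7 178.1]
```

View pics/sc9.png

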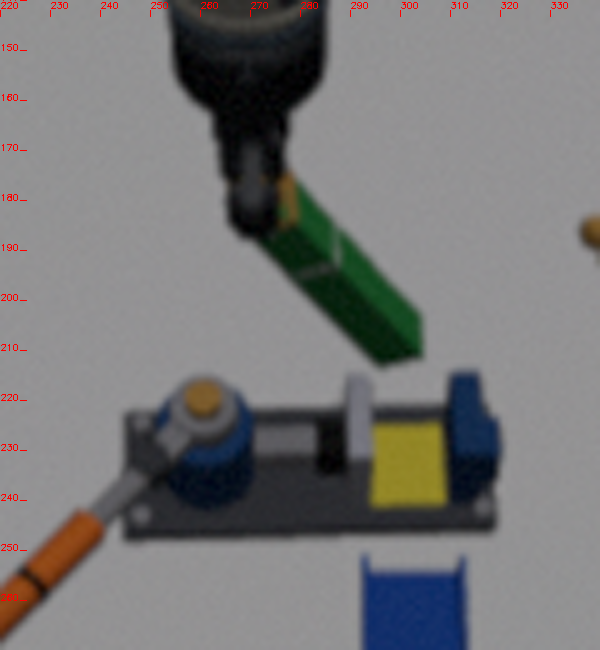

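View pics/tc9.png

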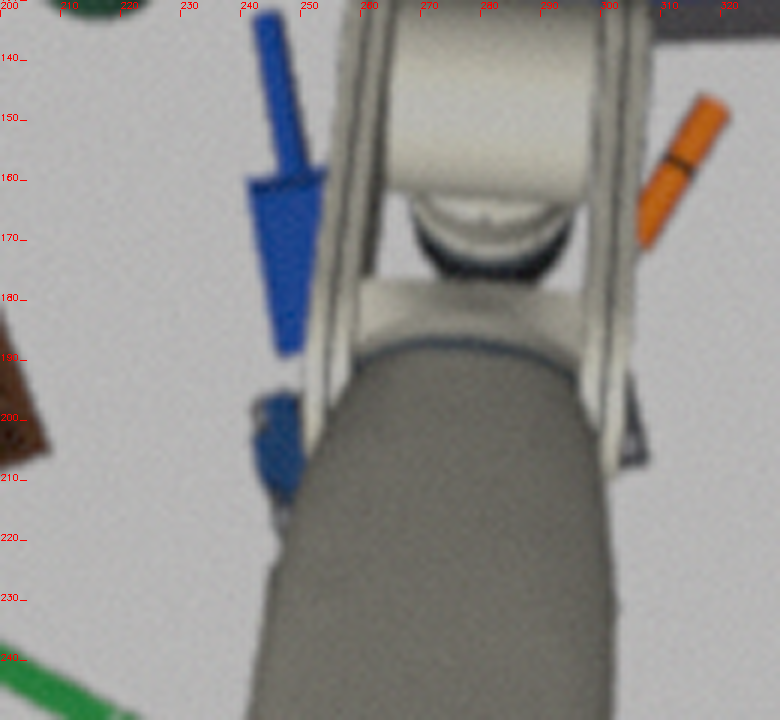

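Call:
apply_moves --steps '[0,0.1,-0.5,0,0,0,0,-0.5,0.5,0,0,0,0,0.7,0,0,0,0,0.7,0,0,0,0,0.7,0,0,0,0,0.7,0,0,0,0,0.7,0,0,0,0,0.5,0,0,0,0,0,0]'

```text
time: 11.8
tcp_pos: [0.5308, -0.0353, 0.2225]
tool_rot: [3.131, 0.249, 0.0]
ft_force: [-0.2, 0.3, -2.9]
gripper_width: 0.342
```

```bash
python3 g.py .5305 -.036 .209 9.1; python3 - <<'E'
from lean import *
S=read_camera("scene")
crop(S,220,160,340,270,6,"sc10")
lean(S,np.array(get_obs()["tcp_pos"])+[0,0,.016],99.1)
E
```

```text
t 11.8 p [ 0.5308 -0.0353  0.2225] yaw 9.1 zdir [ 3.e-04 -7.e-04 -1.e+00] F [-0.2  0.3 -2.9] w 0.342
d(mm) [-0.4  0.6 13.5] units [-0.02  0.03  0.68] turn units -0.0001
ball [278.8 195.9]
-10 foot front [273.6 226.7] cap front [282.8 200.1]
-5 foot front [278.9 226.7] cap front [283.5 199.9]
0 foot front [284.1 226.5] cap front [284.2 199.6]
5 foot front [289.2 226.1] cap front [284.8 199.4]
10 foot front [294.3 225.4] cap front [285.4 199.1]
15 foot front [299.4 224.6] cap front [285.9 198.8]
20 foot front [304.3 223.6] cap front [286.4 198.4]
25 foot front [309.1 222.4] cap front [286.9 198.1]
30 foot front [313.7 221. ] cap front [287.2 197.7]
35 foot front [318.1 219.4] cap front [287.5 197.3]
40 foot front [322.3 217.6] cap front [287.8 196.9]
45 foot front [326.2 215.6] cap front [287.9 196.5]
```

View pics/sc10.png

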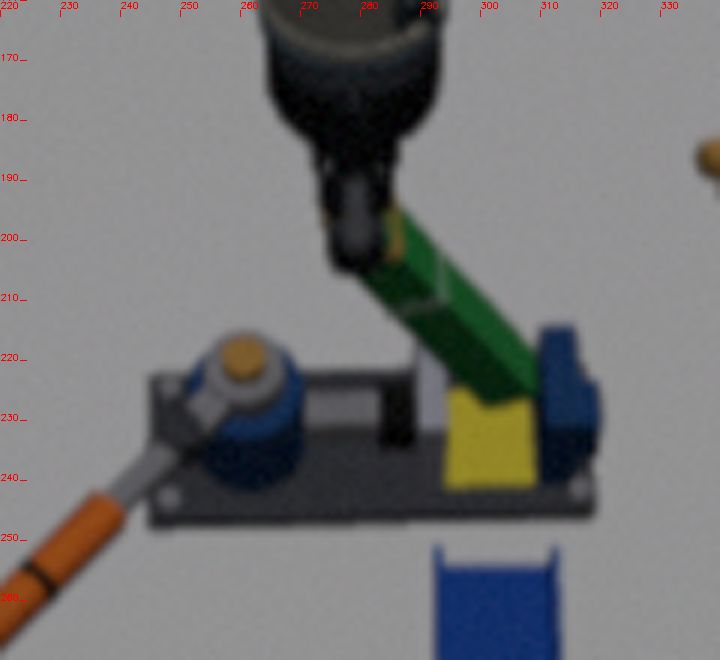

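Call:
apply_moves --steps '[0,0,0.2,0,0,0,0,0,0.3,0,0,0,0,0.35,0,0,0,0,0,0]'

```text
time: 12.25
tcp_pos: [0.5301, -0.0384, 0.209]
tool_rot: [-3.131, -0.25, 0.004]
ft_force: [0.4, -1.0, -3.0]
gripper_width: 0.344
```

Call:
apply_moves --steps '[0,0,-0.3,0,0,0,0,-0.3,0,0,0,0,-0.3,0,0,0,0,-0.3,0,0,0,0,0,0,0]'

```text
time: 12.75
tcp_pos: [0.5272, -0.0139, 0.2105]
tool_rot: [-3.131, -0.251, -0.0]
ft_force: [-0.6, 0.1, -2.9]
gripper_width: 0.342
```

```bash
python3 g.py .5305 -.036 .209 9.1; python3 - <<'E'
from lean import *
S=read_camera("scene")
crop(S,220,160,340,270,6,"sc11")
lean(S,np.array(get_obs()["tcp_pos"])+[0,0,.016],99.1)
E
```

```text
t 12.75 p [ 0.5272 -0.0139  0.2105] yaw 9.18 zdir [ 3.e-04  1.e-04 -1.e+00] F [-0.6  0.1 -2.9] w 0.342
d(mm) [-0.2 22.3  1.5] units [-0.01  1.12  0.07] turn units 0.0009
ball [286.3 198. ]
-10 foot front [280.4 228.4] cap front [290.2 202.2]
-5 foot front [285.6 228.4] cap front [290.9 202. ]
0 foot front [290.8 228.2] cap front [291.6 201.7]
5 foot front [295.9 227.8] cap front [292.2 201.5]
10 foot front [301.  227.2] cap front [292.8 201.2]
15 foot front [306.  226.4] cap front [293.3 200.9]
20 foot front [310.9 225.3] cap front [293.8 200.5]
25 foot front [315.7 224.1] cap front [294.2 200.2]
30 foot front [320.3 222.7] cap front [294.6 199.8]
35 foot front [324.7 221.2] cap front [294.9 199.4]
40 foot front [328.9 219.4] cap front [295.2 199. ]
45 foot front [332.9 217.5] cap front [295.4 198.6]
```

View pics/sc11.png

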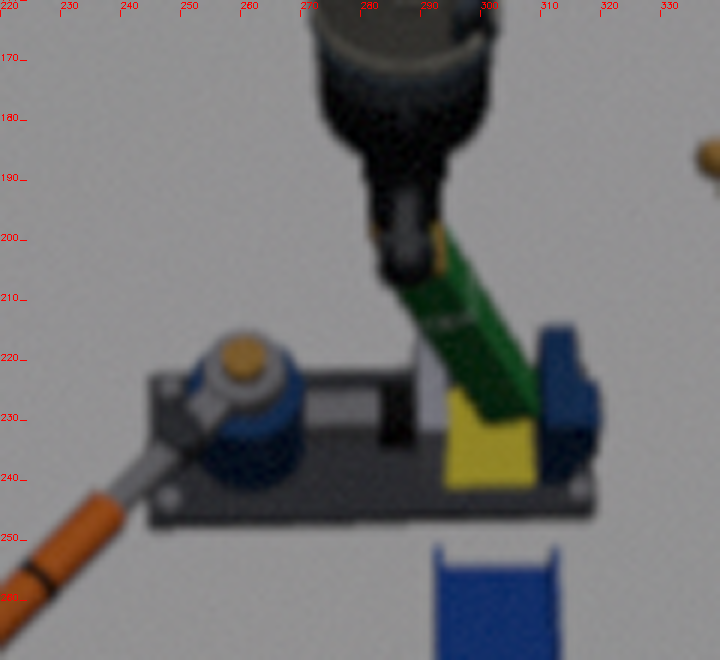

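Call:
apply_moves --steps '[0,0,-0.4,0,0,0,0,-0.4,0,0,0,0,-0.4,0,0,0,0,-0.4,0,0,0,0,-0.4,0,0,0,0,-0.4,0,0,0,0,-0.2,0,0,0,0,0,0,0]'

```text
time: 13.6
tcp_pos: [0.5189, 0.0371, 0.2103]
tool_rot: [-3.131, -0.251, 0.0]
ft_force: [0.7, -0.8, -2.7]
gripper_width: 0.343
```

```bash
python3 g.py .518 .0428 .209 9.1; python3 - <<'E'
from lean import *
S=read_camera("scene")
crop(S,220,160,340,270,6,"sc12")
lean(S,np.array(get_obs()["tcp_pos"])+[0,0,.016],99.1)
E
```

```text
t 13.6 p [0.5189 0.0371 0.2103] yaw 9.17 zdir [-1.e-04  1.e-04 -1.e+00] F [ 0.7 -0.8 -2.7] w 0.343
d(mm) [ 0.  -5.7  1.3] units [ 0.   -0.29  0.06] turn units 0.0008
ball [304.8 197.6]
-10 foot front [297. 228.] cap front [308.4 201.8]
-5 foot front [302.2 228. ] cap front [309.1 201.6]
0 foot front [307.4 227.8] cap front [309.8 201.3]
5 foot front [312.5 227.4] cap front [310.5 201.1]
10 foot front [317.6 226.8] cap front [311.1 200.8]
15 foot front [322.7 226. ] cap front [311.6 200.5]
20 foot front [327.6 225. ] cap front [312.2 200.2]
25 foot front [332.5 223.8] cap front [312.6 199.8]
30 foot front [337.2 222.4] cap front [313.  199.4]
35 foot front [341.7 220.8] cap front [313.4 199. ]
40 foot front [346. 219.] cap front [313.6 198.6]
45 foot front [350.  217.1] cap front [313.8 198.2]
```

View pics/sc12.png

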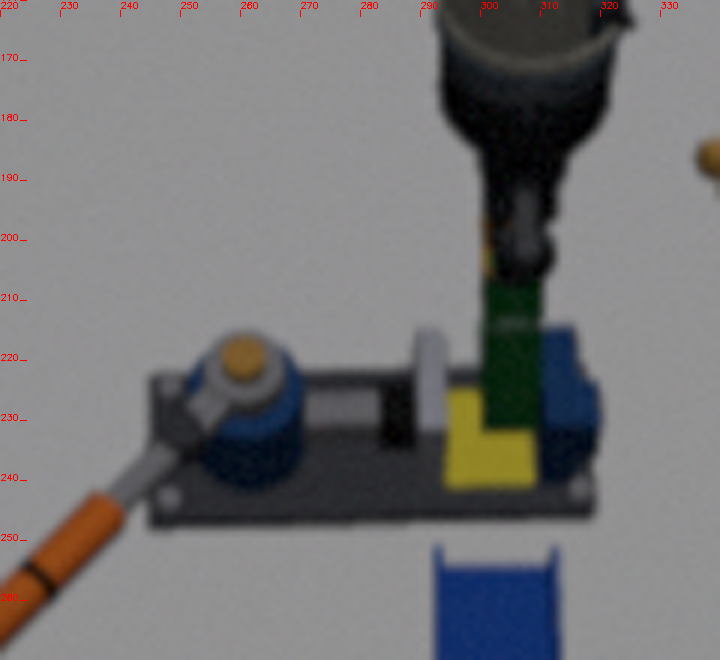

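Call:
apply_moves --steps '[0,0,-0.15,0,0,0,0,-0.15,0,0,0,0,0,0,0,0,0,0,0,0]'

```text
time: 14.05
tcp_pos: [0.5181, 0.0424, 0.2103]
tool_rot: [3.132, 0.25, 0.0]
ft_force: [0.3, -1.6, -2.5]
gripper_width: 0.341
```

```bash
python3 g.py .5195 .033 .185 9.1; python3 - <<'E'
from cell import *
from h import *
S=read_camera("scene");T=read_camera("top")
crop(S,270,180,330,250,9,"sc13")
c=np.array(get_obs()["tcp_pos"])
for dz in (0,-.03,-.06,-.09,-.12,-.15): print(proj(S,c+[0,0,dz]).round(1))
E
```

```text
t 14.05 p [0.5181 0.0424 0.2103] yaw 9.12 zdir [ 1.e-04 -1.e-04 -1.e+00] F [ 0.3 -1.6 -2.5] w 0.341
d(mm) [-0.1  9.5 25.3] units [-0.    0.47  1.27] turn units 0.0002
[306.6 200.5]
[306.1 205.8]
[305.7 210.9]
[305.3 215.9]
[304.9 220.6]
[304.6 225.2]
```

View pics/sc13.png

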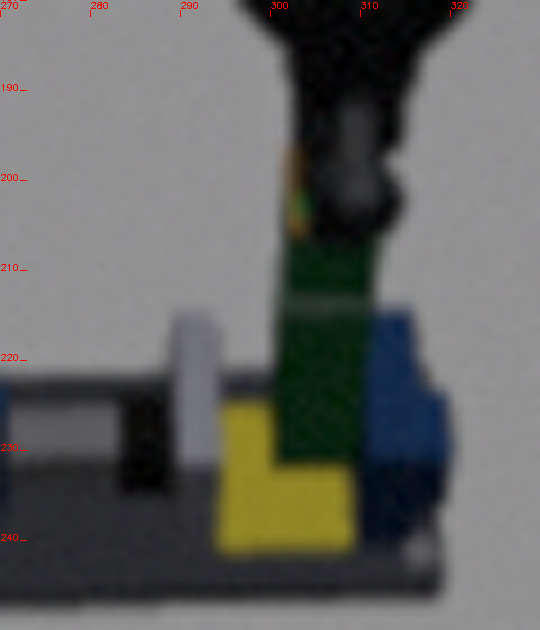

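Call:
apply_moves --steps '[0,0,0.2,0,0,0,0,0.28,0,0,0,0,0,0.4,0,0,0,0,0.5,0,0,0,0,0.3,0,0,0,0,0,0]'

```text
time: 14.75
tcp_pos: [0.5186, 0.033, 0.1848]
tool_rot: [-3.131, -0.25, 0.004]
ft_force: [-0.5, -0.9, -2.7]
gripper_width: 0.343
```

```bash
python3 g.py .5195 .033 .180 9.1; python3 - <<'E'
from cell import *
from h import *
S=read_camera("scene")
crop(S,270,180,330,250,9,"sc14")
E
```

```text
t 14.75 p [0.5186 0.033  0.1848] yaw 9.12 zdir [-0.0028 -0.     -1.    ] F [-0.5 -0.9 -2.7] w 0.343
d(mm) [1.  0.1 4.8] units [0.05 0.01 0.24] turn units 0.0002
```

View pics/sc14.png

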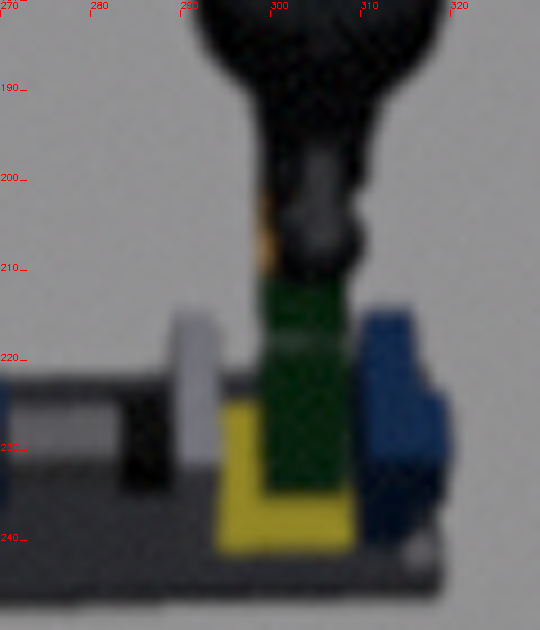

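```bash
cat > cl.py <<'E'
from cell import *
from h import *
P=np.array([.5195,.033,0]); cx=np.array([.987,.158,0]); cy=np.array([-.158,.987,0])
def C(x,y,z): return P+cx*x/1e3+cy*y/1e3+np.array([0,0,z/1e3])
E
python3 - <<'E'
from cl import *
S=read_camera("scene")
for n,p in dict(padfrontL=(30,-25,12),padfrontR=(30,25,12),fjtopfront=(30,25,82),mjtopfront=(30,-23,82),postfootL=(15,-15,12),postfootR=(15,15,12),postL17=(15,-15,17),postR17=(15,15,17),postL110=(15,-15,110),postR110=(15,15,110)).items(): print(n,proj(S,C(*p)).round(1))
E
```

```text
padfrontL [293.4 241. ]
padfrontR [309.3 240.7]
fjtopfront [310.4 230.6]
mjtopfront [294.5 230.9]
postfootL [296.4 236.7]
postfootR [305.9 236.5]
postL17 [296.5 236. ]
postR17 [306.  235.8]
postL110 [297.2 222.1]
postR110 [307.3 221.9]
```

Call:
apply_moves --steps '[0,0.05,0,0.2,0,0,0,0,0.1,0,0,0,0,0,0]'

```text
time: 15.15
tcp_pos: [0.521, 0.0332, 0.1807]
tool_rot: [-3.132, -0.25, -0.002]
ft_force: [0.2, -0.5, 0.4]
gripper_width: 0.342
```

```bash
python3 g.py .5195 .033 .180 9.1
```

```text
t 15.15 p [0.521  0.0332 0.1807] yaw 9.13 zdir [ 1.e-03  1.e-04 -1.e+00] F [ 0.2 -0.5  0.4] w 0.342
d(mm) [-1.6 -0.   0.7] units [-0.08 -0.    0.04] turn units 0.0003
```

Call:
apply_moves --steps '[0,0,0,0.05,0,0,0,0,0,0]'

```text
time: 15.35
tcp_pos: [0.5215, 0.0332, 0.1806]
tool_rot: [3.132, 0.25, 0.003]
ft_force: [-1.9, -0.2, 8.1]
gripper_width: 0.344
```

```bash
python3 g.py .5195 .033 .180 9.1; python3 - <<'E'
from cell import *
from h import *
S=read_camera("scene");T=read_camera("top")
crop(S,270,180,330,250,9,"sc15");crop(T,235,180,305,230,10,"tc15")
E
```

```text
t 15.35 p [0.5215 0.0332 0.1806] yaw 9.12 zdir [ 2.2e-03  2.0e-04 -1.0e+00] F [-1.9 -0.2  8.1] w 0.344
d(mm) [-2.  -0.1  0.6] units [-0.1  -0.    0.03] turn units 0.0002
```

View pics/sc15.png

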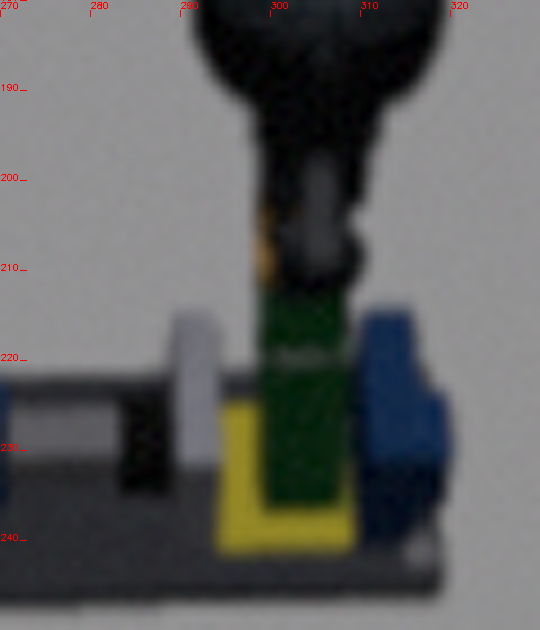

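Call:
apply_moves --steps '[0,0,-0.12,0,0,0,0,-0.13,0,0,0,0,0,0,0]'

```text
time: 15.75
tcp_pos: [0.5205, 0.0381, 0.1804]
tool_rot: [3.131, 0.25, 0.003]
ft_force: [-1.2, -0.6, 6.2]
gripper_width: 0.343
```

```bash
python3 g.py .5195 .033 .180 9.1; python3 - <<'E'
from cell import *
from h import *
S=read_camera("scene")
crop(S,270,180,330,250,9,"sc16")
E
```

```text
t 15.75 p [0.5205 0.0381 0.1804] yaw 9.15 zdir [ 1.9e-03 -2.0e-04 -1.0e+00] F [-1.2 -0.6  6.2] w 0.343
d(mm) [-1.8  4.9  0.4] units [-0.09  0.25  0.02] turn units 0.0005
```

View pics/sc16.png

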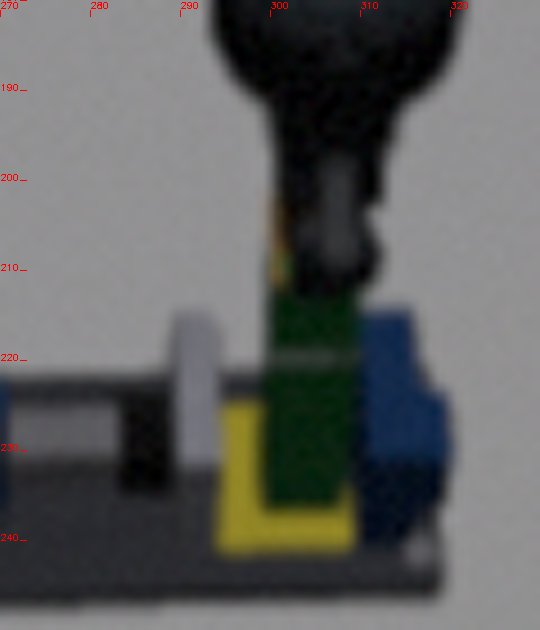

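Call:
apply_moves --steps '[0,0,0,-0.04,0,0,0,0,0,0,0.5,0,0,0,0,1,0,0,0,0,1,0,0,0,0,1,0,0,0,0,1,0,0,0,0,1,0,0,0,0]'

```text
time: 16.6
tcp_pos: [0.5198, 0.0381, 0.1801]
tool_rot: [-3.132, -0.25, 0.0]
ft_force: [0.7, 0.2, 0.5]
gripper_width: 1.001
```

```bash
python3 g.py .5195 .033 .180 9.1; python3 - <<'E'
from cell import *
from h import *
S=read_camera("scene")
crop(S,270,180,330,250,9,"sc17")
E
```

```text
t 16.6 p [0.5198 0.0381 0.1801] yaw 9.12 zdir [-1.e-04  0.e+00 -1.e+00] F [0.7 0.2 0.5] w 1.001
d(mm) [-1.1  5.   0.1] units [-0.05  0.25  0.  ] turn units 0.0002
```

View pics/sc17.png

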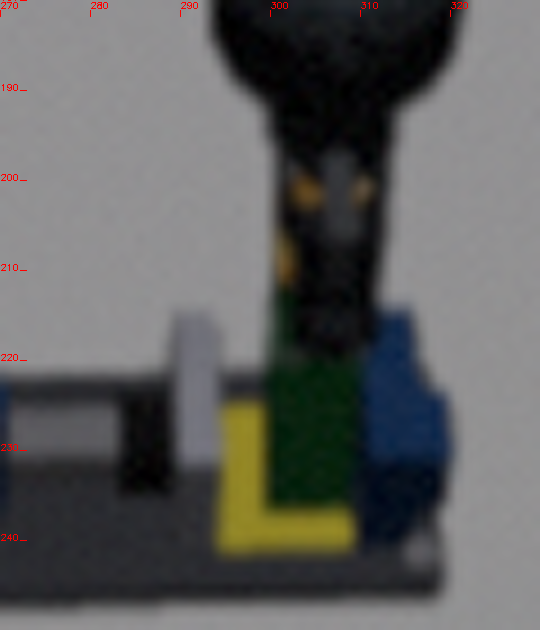

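Call:
apply_moves --steps '[1,0,0,0,0,1,0,0,-0.5,0,1,0,0,-1,0,1,0,0,-1,0,1,0,0,-1,0,1,0,0,-1,0,1,0,0,-1,0,1,0,0,-0.5,0]'

```text
time: 17.45
tcp_pos: [0.5206, 0.0381, 0.3026]
tool_rot: [3.132, 0.25, 0.005]
ft_force: [-0.6, 0.3, 0.8]
gripper_width: 0.998
```

```bash
python3 - <<'E'
from cl import *
S=read_camera("scene"); T=read_camera("top")
crop(S,205,170,325,280,6,"sc18")
for y in (6,8,10):
  for x in (0,):
    print(y,[proj(S,C(x+15,y+s,z)).round(1) for s in(-15,15) for z in (12,170)], proj(S,C(x,y,196)).round(1))
E
```

```text
6 [array([298.3, 236.6]), array([299.8, 212.2]), array([307.8, 236.4]), array([310.2, 212. ])] [305.2 203.1]
8 [array([299. , 236.6]), array([300.5, 212.2]), array([308.5, 236.4]), array([310.9, 212. ])] [305.9 203.1]
10 [array([299.6, 236.6]), array([301.2, 212.2]), array([309.1, 236.4]), array([311.6, 212. ])] [306.6 203.1]
```

View pics/sc18.png

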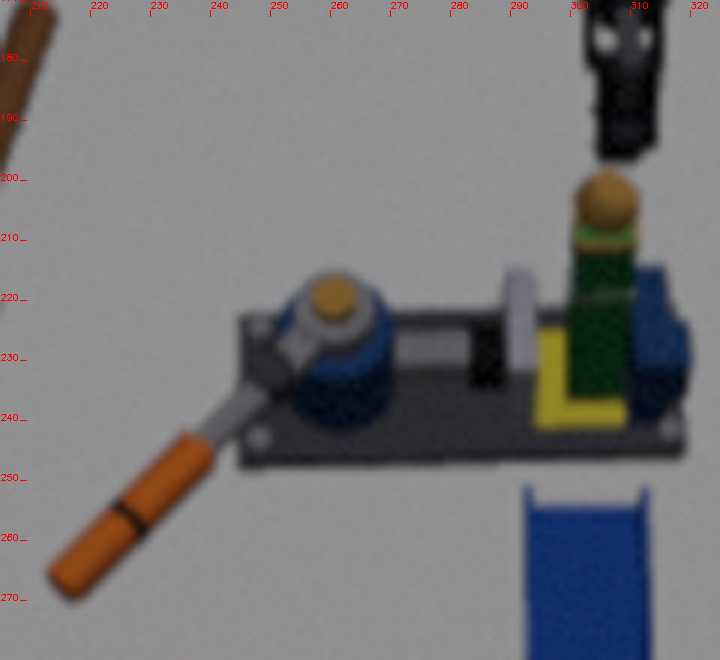

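```bash
python3 - <<'E'
from cl import *
S=read_camera("scene")
import pickle
_,T=pickle.load(open("st0.pkl","rb"))
for z in (0,.1): print([onz(T,p,z).round(3) for p in((273,137),(357,135))],[onz(S,p,z).round(3) for p in((151,281),(271,293))])
E
python3 g.py .686 -.140 .30 -32.5
```

```text
[array([ 0.783, -0.037,  0.   ]), array([ 0.776, -0.358,  0.   ])] [array([ 0.738, -0.398,  0.   ]), array([ 0.727, -0.032,  0.   ])]
[array([ 0.746, -0.036,  0.1  ]), array([ 0.739, -0.339,  0.1  ])] [array([ 0.773, -0.364,  0.1  ]), array([ 0.762, -0.025,  0.1  ])]
t 17.6 p [0.5199 0.0381 0.3006] yaw 9.12 zdir [ 1.3e-03  1.0e-04 -1.0e+00] F [-0.5 -1.  -0.1] w 1.001
d(mm) [135.8 202.2   0.8] units [ 6.79 10.11  0.04] turn units 0.4625
```

Call:
apply_moves --steps '[1,0.68,1,-0.5,0,0,0.68,1,0,0,0,0.68,1,0,0,0,0.68,1,0,0,0,0.68,1,0,0,0,0.68,1,0,0,0,0.68,1,0,0,0,0.68,1,0,0,0,0.68,1,0,0,0,0.68,1,0,0]'

```text
time: 18.6
tcp_pos: [0.6857, -0.1385, 0.3081]
tool_rot: [-3.131, -0.25, 0.004]
ft_force: [1.2, 0.0, -0.3]
gripper_width: -0.002
```

Call:
apply_moves --steps '[0,0,0,0,0.0925,0,0,0,0,0.0925,0,0,0,0,0.0925,0,0,0,0,0.0925,0,0,0,0,0.0925,0,0,0,0.5,0,0,0,0,0,0]'

```text
time: 19.3
tcp_pos: [0.6845, -0.1376, 0.2969]
tool_rot: [3.017, -0.873, -0.007]
ft_force: [-0.9, 1.1, -1.3]
gripper_width: 0.003
```

```bash
python3 g.py .686 -.140 .11 -32.5;  python3 - <<'E'
from cl import *
S=read_camera("scene")
crop(S,180,140,330,280,5,"sc19")
E
```

```text
t 19.3 p [ 0.6845 -0.1376  0.2969] yaw -32.28 zdir [-0.0045  0.001  -1.    ] F [-0.9  1.1 -1.3] w 0.003
d(mm) [  3.4   0.9 186.9] units [0.17 0.05 9.35] turn units 0.0025
```

View pics/sc19.png

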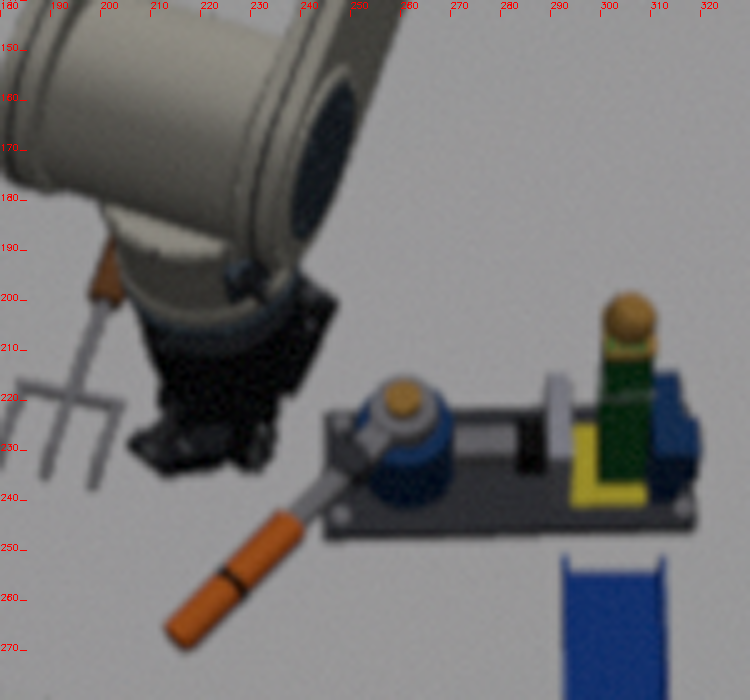

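Call:
apply_moves --steps '[0,0.1,0,1,0,0,0,0,1,0,0,0,0,1,0,0,0,0,1,0,0,0,0,1,0,0,0,0,1,0,0,0,0,1,0,0,0,0,1,0,0,0,0,0.8,0,0,0,0,0,0]'

```text
time: 20.35
tcp_pos: [0.6857, -0.1385, 0.1212]
tool_rot: [3.016, -0.877, -0.008]
ft_force: [0.3, 0.5, 0.2]
gripper_width: 0.004
```

```bash
python3 g.py .686 -.140 .075 -32.5;  python3 - <<'E'
from cl import *
S=read_camera("scene")
crop(S,180,180,290,290,6,"sc20")
E
```

```text
t 20.35 p [ 0.6857 -0.1385  0.1212] yaw -32.42 zdir [-0.0048  0.0011 -1.    ] F [0.3 0.5 0.2] w 0.004
d(mm) [ 1.3  1.  46.2] units [0.06 0.05 2.31] turn units 0.0008
```

View pics/sc20.png

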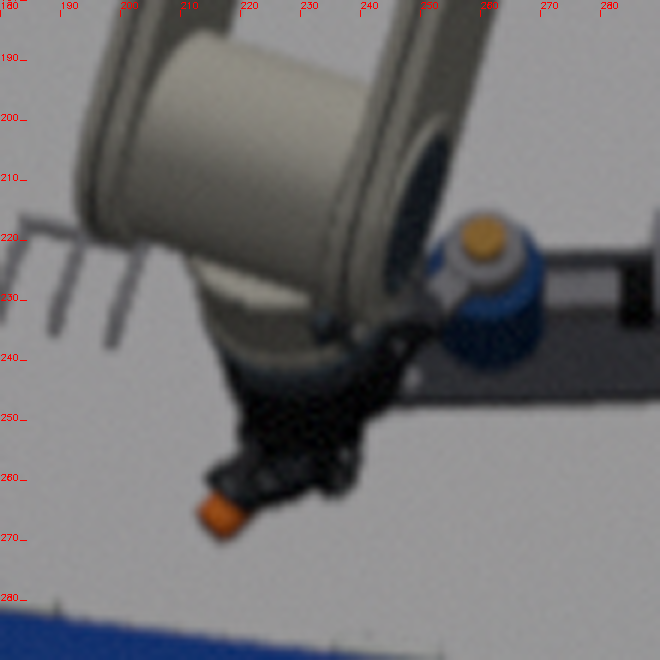

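Call:
apply_moves --steps '[0,0.1,-0.1,0.5,0,0,0,0,0.5,0,0,0,0,0.5,0,0,0,0,0.5,0,0,0,0,0.3,0,0,0,0,0,0]'

```text
time: 21.0
tcp_pos: [0.6894, -0.1381, 0.0767]
tool_rot: [3.016, -0.879, -0.003]
ft_force: [0.6, -0.4, 0.6]
gripper_width: 0.001
```

```bash
python3 g.py .666 -.172 .075 -32.5;  python3 - <<'E'
from cl import *
S=read_camera("scene")
crop(S,180,180,290,290,6,"sc21"); print(proj(S,get_obs()["tcp_pos"]))
E
```

```text
t 21.0 p [ 0.6894 -0.1381  0.0767] yaw -32.5 zdir [-2.1e-03  5.0e-04 -1.0e+00] F [ 0.6 -0.4  0.6] w 0.001
d(mm) [-1.5 41.1  1.7] units [-0.07  2.06  0.09] turn units 0.0
[236.26261655 266.99354392]
```

View pics/sc21.png

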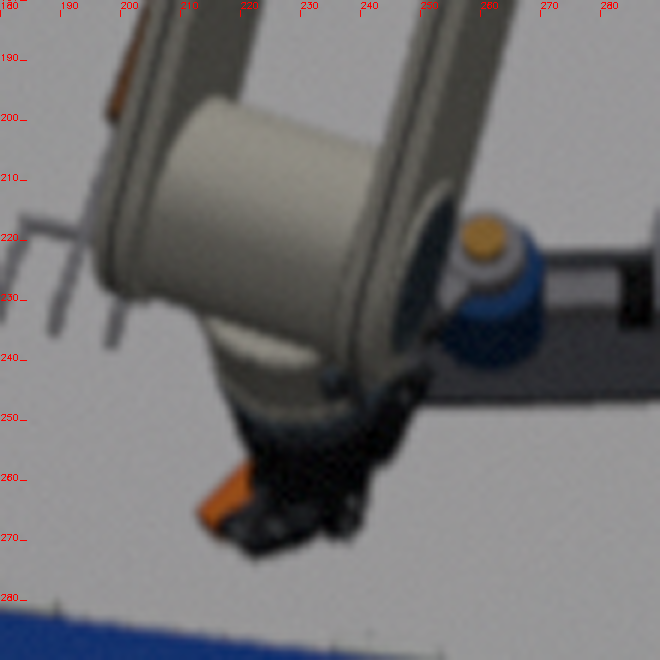

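Call:
apply_moves --steps '[0,-0.05,0.4,0,0,0,0,0.3,0,0,0,0,0.15,0,0,0,0,0.1,0,0,0,0,0,0,0]'

```text
time: 21.55
tcp_pos: [0.6792, -0.1541, 0.0785]
tool_rot: [-3.016, 0.88, -0.001]
ft_force: [-0.8, -0.4, -0.3]
gripper_width: -0.006
```

```bash
cat > w.py <<'E'
from cl import *
B=np.array([.5396,-.0915])
o=get_obs(); M=R.from_rotvec(o["tool_rot"]).as_matrix(); p=np.array(o["tcp_pos"])
v=p[:2]-B; y=np.degrees(np.arctan2(M[1,0],M[0,0])); u=M[:2,0]; t=M[:2,1]
print("t",o["time"],"p",p.round(4),"yaw",y.round(1),"radial",(v@u*1e3).round(1),"tang",(v@t*1e3).round(1),"F tool",(M.T@o["ft_force"]).round(1),"pos ang",np.degrees(np.arctan2(v[1],v[0])).round(1))
E
python3 w.py
```

```text
t 21.55 p [ 0.6792 -0.1541  0.0785] yaw -32.5 radial 151.4 tang -22.3 F tool [-0.5  0.8  0.3] pos ang -24.2
```

Call:
apply_moves --steps '[0,0,0.1,0.1,0,0,0,0.1,0.1,0,0,0,0.1,0,0,0,0,0,0,0]'

```text
time: 21.95
tcp_pos: [0.6761, -0.159, 0.0742]
tool_rot: [-3.016, 0.879, -0.001]
ft_force: [2.2, 1.5, 1.1]
gripper_width: 0.001
```

```bash
python3 w.py
```

```text
t 21.95 p [ 0.6761 -0.159   0.0742] yaw -32.5 radial 151.4 tang -16.4 F tool [ 1.1 -2.4 -1.1] pos ang -26.3
```

Call:
apply_moves --steps '[0,0.045,0.53,0,0.0444,0,0.045,0.53,0,0.0444,0,0.045,0.53,0,0.0444,0,0.045,0.53,0,0.0444,0,0.045,0.53,0,0.0444,0,0.045,0.53,0,0.0444,0,0.045,0.53,0,0.0444,0,0.045,0.53,0,0.0444,0,0.045,0.53,0,0.0444,0,0.045,0.53,0,0.0444]'

```text
time: 22.95
tcp_pos: [0.6011, -0.2317, 0.074]
tool_rot: [-2.531, 1.861, 0.0]
ft_force: [1.5, 3.8, 0.5]
gripper_width: 0.003
```

```bash
python3 w.py;  python3 - <<'E'
from cl import *
S=read_camera("scene")
crop(S,180,170,330,290,5,"sc22")
E
```

```text
t 22.95 p [ 0.6011 -0.2317  0.074 ] yaw -72.6 radial 152.2 tang -16.8 F tool [-3.1 -2.6 -0.5] pos ang -66.3
```

View pics/sc22.png

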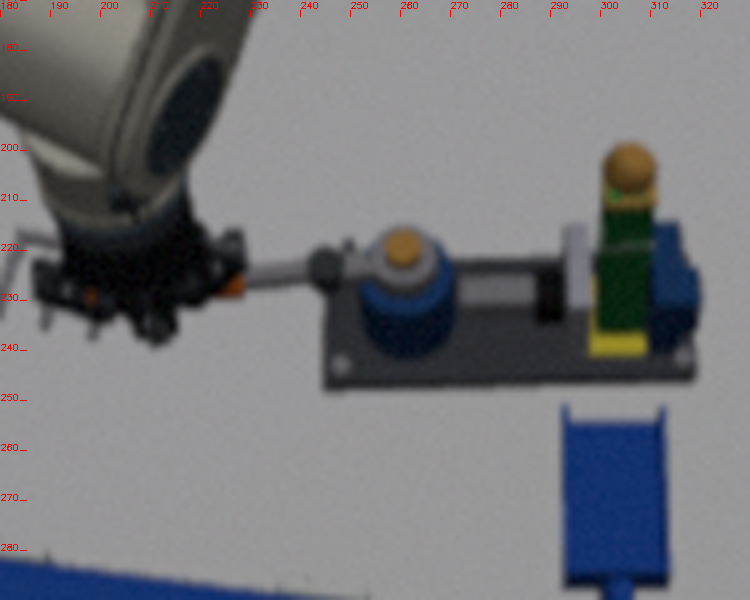

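Call:
apply_moves --steps '[0,0.045,0.53,0,0.0444,0,0.045,0.53,0,0.0444,0,0.045,0.53,0,0.0444,0,0.03,0.26,0,0.0222,0,0.03,0.26,0,0.0222,0,0.03,0.26,0,0.0222]'

```text
time: 23.6
tcp_pos: [0.5561, -0.2445, 0.0741]
tool_rot: [-2.212, 2.23, -0.001]
ft_force: [2.5, 1.2, -0.6]
gripper_width: -0.001
```

```bash
python3 w.py;  python3 - <<'E'
from cl import *
S=read_camera("scene")
crop(S,180,170,330,290,5,"sc23")
E
```

```text
t 23.6 p [ 0.5561 -0.2445  0.0741] yaw -90.5 radial 152.9 tang -17.7 F tool [-1.2 -2.5  0.6] pos ang -83.9
```

View pics/sc23.png

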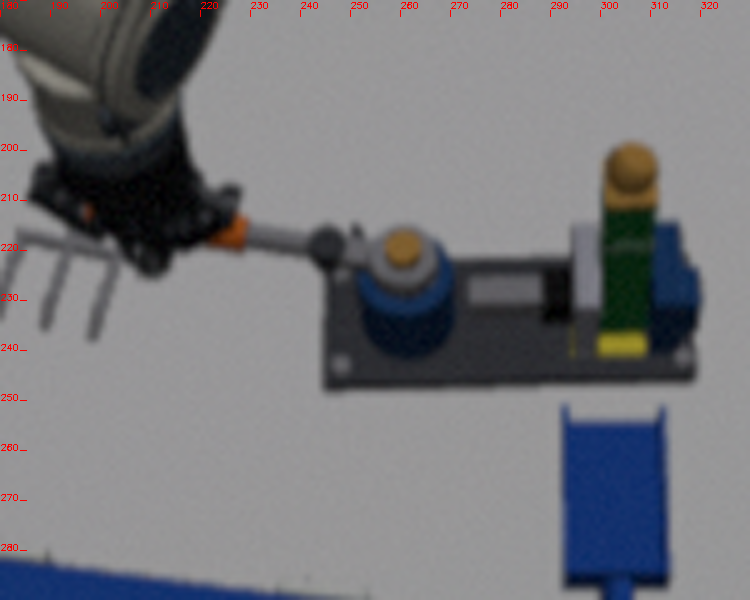

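Jaw at the post, the post still upright. Continue in small steps, watching the force.

Call:
apply_moves --steps '[0,0.03,0.26,0,0.0222,0,0.03,0.26,0,0.0222,0,0.03,0.26,0,0.0222,0,0.01,0.1,0,0.01,0,0,0,0,0]'

```text
time: 24.15
tcp_pos: [0.5383, -0.2457, 0.0742]
tool_rot: [-2.076, 2.358, -0.001]
ft_force: [2.6, 1.4, -0.1]
gripper_width: -0.001
```

```bash
python3 w.py
```

```text
t 24.15 p [ 0.5383 -0.2457  0.0742] yaw -97.3 radial 153.1 tang -18.3 F tool [-1.8 -2.4  0.1] pos ang -90.5
```

Call:
apply_moves --steps '[0,0.03,0.26,0,0.0222,0,0.03,0.26,0,0.0222,0,0,0,0,0]'

```text
time: 24.45
tcp_pos: [0.5279, -0.2454, 0.0743]
tool_rot: [-1.992, 2.429, -0.001]
ft_force: [3.0, 1.4, -0.3]
gripper_width: 0.003
```

```bash
python3 w.py
```

```text
t 24.45 p [ 0.5279 -0.2454  0.0743] yaw -101.3 radial 153.2 tang -18.7 F tool [-2.  -2.6  0.3] pos ang -94.3
```

Call:
apply_moves --steps '[0,0.03,0.26,0,0.0222,0,0.01,0.13,0,0.0111,0,0,0,0,0]'

```text
time: 24.75
tcp_pos: [0.5209, -0.2448, 0.0744]
tool_rot: [-1.928, 2.479, -0.003]
ft_force: [5.5, 1.2, -1.0]
gripper_width: -0.001
```

```bash
python3 w.py
```

```text
t 24.75 p [ 0.5209 -0.2448  0.0744] yaw -104.3 radial 153.2 tang -19.6 F tool [-2.5 -5.   1. ] pos ang -97.0
```

Call:
apply_moves --steps '[0,0.03,0.26,0,0.0222,0,0.01,0.13,0,0.0111,0,0,0,0,0]'

```text
time: 25.05
tcp_pos: [0.5136, -0.2437, 0.0745]
tool_rot: [-1.862, 2.528, -0.004]
ft_force: [6.5, 2.0, -1.2]
gripper_width: 0.001
```

```bash
python3 w.py
```

```text
t 25.05 p [ 0.5136 -0.2437  0.0745] yaw -107.3 radial 153.1 tang -20.3 F tool [-3.8 -5.6  1.3] pos ang -99.7
```

Call:
apply_moves --steps '[0,0.03,0.3,0,0.0222,0,0.01,0.1,0,0.005,0,0,0,0,0]'

```text
time: 25.35
tcp_pos: [0.5062, -0.2423, 0.0746]
tool_rot: [-1.808, 2.567, -0.005]
ft_force: [8.0, 0.2, -1.8]
gripper_width: -0.0
```

```bash
python3 w.py
```

```text
t 25.35 p [ 0.5062 -0.2423  0.0746] yaw -109.7 radial 153.2 tang -19.3 F tool [-2.8 -7.4  1.9] pos ang -102.5
```

Call:
apply_moves --steps '[0,0.03,0.3,0,0.0222,0,0,0,0,0]'

```text
time: 25.55
tcp_pos: [0.5001, -0.2408, 0.0746]
tool_rot: [-1.762, 2.599, -0.005]
ft_force: [8.3, 0.6, -1.1]
gripper_width: -0.002
```

```bash
python3 w.py;  python3 - <<'E'
from cl import *
S=read_camera("scene")
crop(S,180,160,330,280,5,"sc24")
E
```

```text
t 25.55 p [ 0.5001 -0.2408  0.0746] yaw -111.7 radial 153.3 tang -18.6 F tool [-3.6 -7.5  1.1] pos ang -104.8
```

View pics/sc24.png

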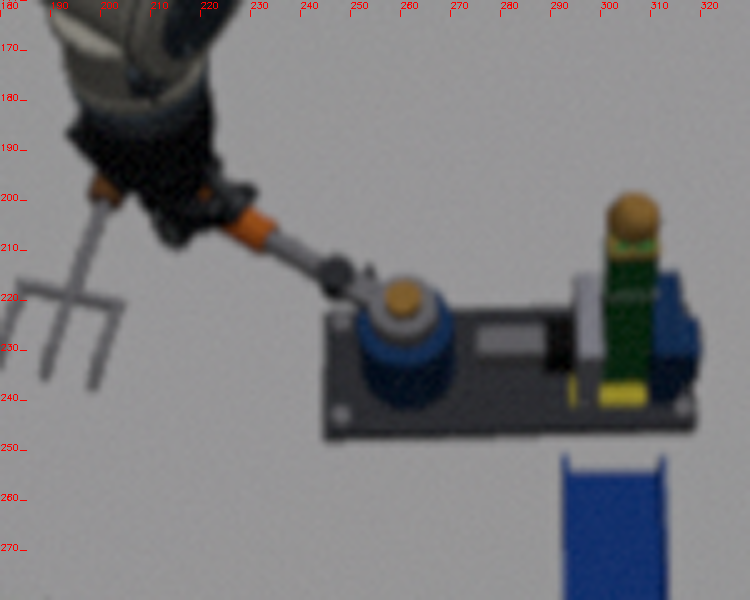

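Call:
apply_moves --steps '[0,0.03,0.3,0,0.0222,0,0,0,0,0]'

```text
time: 25.8
tcp_pos: [0.4944, -0.2391, 0.0746]
tool_rot: [-1.716, 2.629, -0.005]
ft_force: [8.0, 0.5, -1.9]
gripper_width: 0.002
```

```bash
python3 w.py
```

```text
t 25.8 p [ 0.4944 -0.2391  0.0746] yaw -113.7 radial 153.3 tang -18.0 F tool [-3.7 -7.1  1.9] pos ang -107.0
```

Call:
apply_moves --steps '[0,0.03,0.25,0,0.0222,0,0,0,0,0]'

```text
time: 26.0
tcp_pos: [0.4897, -0.2376, 0.0746]
tool_rot: [-1.67, 2.658, -0.005]
ft_force: [7.6, 0.0, -1.8]
gripper_width: 0.0
```

```bash
python3 w.py;  python3 - <<'E'
from cl import *
S=read_camera("scene")
crop(S,190,170,290,250,7.5,"sc25")
E
```

```text
t 26.0 p [ 0.4897 -0.2376  0.0746] yaw -115.7 radial 153.3 tang -18.4 F tool [-3.3 -6.8  1.9] pos ang -108.9
```

View pics/sc25.png

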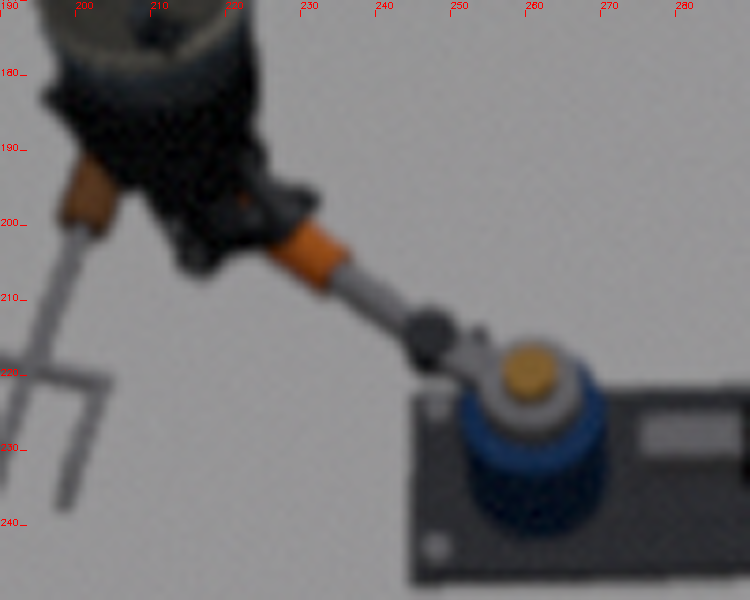

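Call:
apply_moves --steps '[0,0.03,0.25,0,0.0222,0,0.02,0.2,0,0.015,0,0,0,0,0]'

```text
time: 26.35
tcp_pos: [0.4812, -0.2346, 0.0747]
tool_rot: [-1.592, 2.706, -0.005]
ft_force: [6.7, 0.5, -1.2]
gripper_width: -0.002
```

```bash
python3 w.py;  python3 - <<'E'
from cl import *
S=read_camera("scene")
crop(S,190,160,290,240,7.5,"sc26")
B=np.array([.5396,-.0915,.09])
print("bolt",proj(S,B))
for wj in (1.35,1.4,1.45,1.5):
  a=np.radians(9.1-35)-wj; pin=B+.047*np.array([np.cos(a),np.sin(a),0])
  print(wj,"pin",proj(S,pin+[0,0,.012]).round(1),[(f,proj(S,pin+.055*np.array([np.cos(a-f),np.sin(a-f),0])).round(1)) for f in (0,.1,.2,.3)])
E
```

```text
t 26.35 p [ 0.4812 -0.2346  0.0747] yaw -119.1 radial 153.5 tang -18.4 F tool [-3.7 -5.6  1.2] pos ang -112.2
bolt [260.18231518 221.60470022]
1.35 pin [245.6 214.8] [(0, array([229.4, 211.1])), (0.1, array([230.2, 209.6])), (0.2, array([231.1, 208.3])), (0.3, array([232.3, 207. ]))]
1.4 pin [246.  214.2] [(0, array([230.1, 209.7])), (0.1, array([231. , 208.3])), (0.2, array([232., 207.])), (0.3, array([233.2, 205.8]))]
1.45 pin [246.3 213.6] [(0, array([230.9, 208.4])), (0.1, array([231.8, 207.1])), (0.2, array([232.9, 205.8])), (0.3, array([234.2, 204.6]))]
1.5 pin [246.7 213. ] [(0, array([231.7, 207.1])), (0.1, array([232.8, 205.8])), (0.2, array([233.9, 204.6])), (0.3, array([235.2, 203.5]))]
```

View pics/sc26.png

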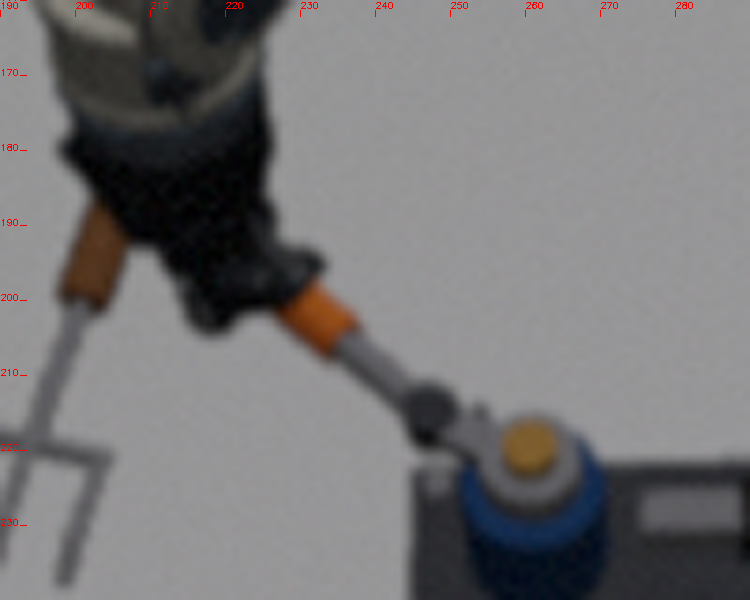

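Call:
apply_moves --steps '[0,0,-0.3,0,-0.02,0,0,-0.3,0,-0.02,0,0,-0.3,0,-0.02,0,0,-0.3,0,-0.02,0,0,-0.3,0,0,0,0,-0.4,0,0,0,0,-0.6,0,0,0,0,-0.6,0,0,0,0,-0.6,0,0,0,0,0,0,0]'

```text
time: 27.4
tcp_pos: [0.5488, -0.2641, 0.0741]
tool_rot: [-1.759, 2.603, -0.002]
ft_force: [-0.2, -0.6, -0.2]
gripper_width: -0.001
```

```bash
python3 w.py;  python3 - <<'E'
from cl import *
S=read_camera("scene")
crop(S,180,160,330,280,5,"sc27")
E
```

```text
t 27.4 p [ 0.5488 -0.2641  0.0741] yaw -111.9 radial 156.7 tang -72.9 F tool [ 0.7 -0.   0.2] pos ang -86.9
```

View pics/sc27.png

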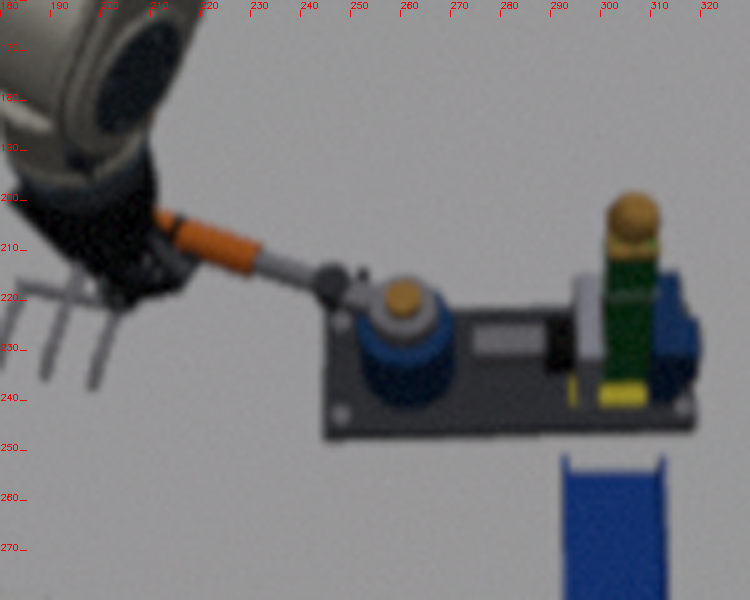

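Call:
apply_moves --steps '[0,0,0,-0.6,0,0,0,0,-1,0,0,0,0,-1,0,0,0,0,-1,0,0,0,0,-1,0,0,0,0,-1,0,0,0,0,-1,0,0,0,0,-0.5,0,0,0,0,0,0,0,0,0,0,0]'

```text
time: 28.45
tcp_pos: [0.5465, -0.263, 0.2158]
tool_rot: [1.758, -2.603, -0.001]
ft_force: [0.6, 1.3, -0.4]
gripper_width: 0.001
```

```bash
python3 w.py;  python3 - <<'E'
from cl import *
S=read_camera("scene");T=read_camera("top")
crop(S,180,160,330,280,5,"sc28"); crop(T,120,80,420,290,2.6,"tc28")
for y in (10,):
    print(y,[proj(S,C(15,y+s,z)).round(1) for s in(-15,15) for z in (12,170)], proj(S,C(0,y,196)).round(1))
E
```

```text
t 28.45 p [ 0.5465 -0.263   0.2158] yaw -111.9 radial 156.5 tang -70.5 F tool [-1.4 -0.1  0.4] pos ang -87.7
10 [array([299.6, 236.6]), array([301.2, 212.2]), array([309.1, 236.4]), array([311.6, 212. ])] [306.6 203.1]
```

View pics/sc28.png

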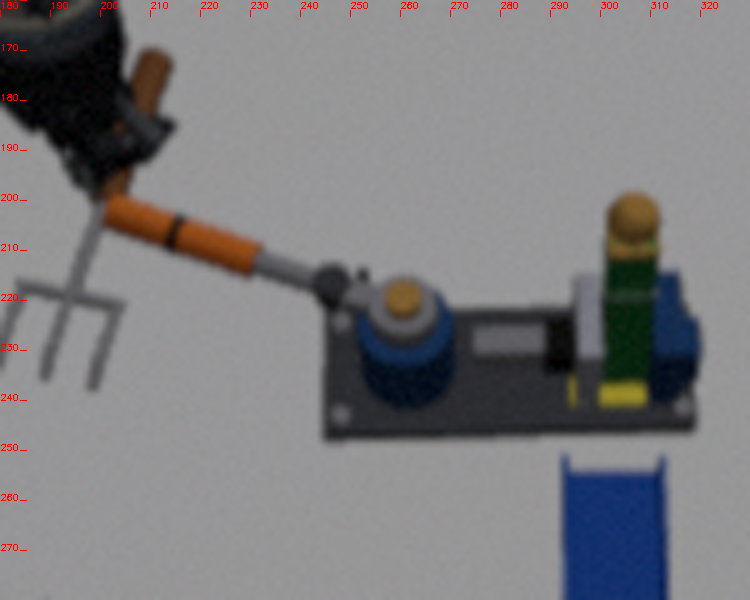

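View pics/tc28.png

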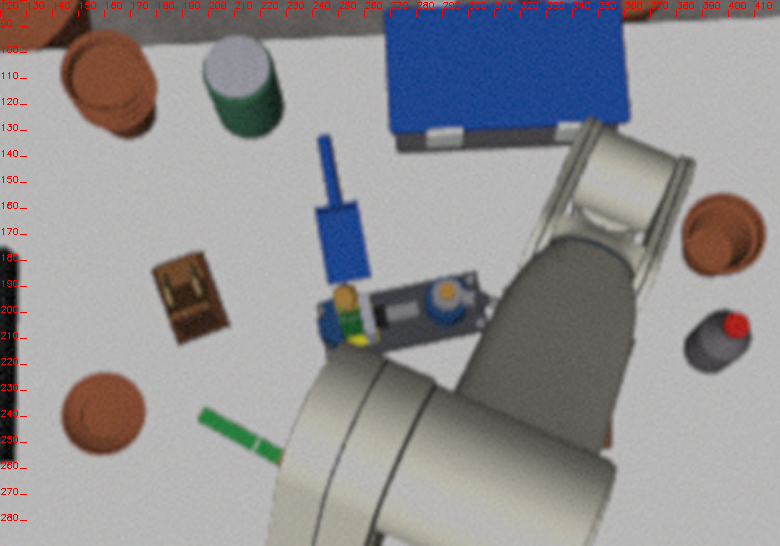

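```bash
python3 -c "
from cell import *
print(job_done())"
```

```text
the job is handed in; nothing more can be done
None
```

The post is clamped upright on the pad, the wrench was stopped at its click, and the job is handed in at about 28.5 s. `job_done()` gave no verdict, so the points below are my own measurements.

**What I did**
- **Lifting the post:** I gripped it by its brass ball and lifted it out of the rest. Moves could only turn the tool about its own axis, so I could not tilt the fingers along the post. I expected it to swing upright from the ball, but it kept about 25–30° of lean. I straightened it by pushing its foot against the inner face of the fixed jaw.
- **Standing it:** I set it on the pad and let go. It stood free for about 1.5 s without visible movement.
- **Clamping:** I pushed the wrench clockwise with closed fingers at the black mark. The push rose to about 7.5 N, then fell to 5.6 N while the wrench head stayed still. I stopped there and backed off.

**Last checks**
- **Post:** in the scene view the ball and foot lie within about 1 px of where an upright post against the fixed jaw should appear. That puts the foot about 10 mm off the pad centre along the closing direction; the limit is 13 mm.
- **Handle:** it is straight again and the wrench stayed where it was.
- **Robot and bystanders:** the arm is clear of everything. The pot, sprayer, scoop and saucer have not visibly moved. Most of the rake was hidden in the last top view; in the last scene view it showed no visible change.

**Less certain**
- **Fold angle at the click:** I estimated about 0.24 rad from finger travel. The fall in force would suggest about 0.3 rad or a bit more. Either is between the 0.12 click and the 0.45 limit.
- **Grip force:** I could not measure it directly. It follows only from the trip and from the jaw staying closed.

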